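# Snug down the gear housing cover

### The arm

A 7-joint arm with a two-finger parallel gripper is mounted at the origin on the work surface. World frame = base frame: x ahead of the robot, y to its left, z up, the work surface at z = 0. Lengths are in m, angles in rad, forces in N, time in s.
With the tool pointing down it reaches from about 0.425 to 0.875 m from the base axis. Payload 8.4 kg.
Tool frame: the origin (TCP) lies midway between the tips of the shut fingers; the grasp point (between the pads) lies 19 mm behind it (manip.tcp_to_grasp is the distance from the TCP to the grasp point, in m); z points along the fingers, y is the line along which they close (so a half turn about z gives the same grasp; the last joint's range is limited). The gripper opens to 85 mm and grips with 20 to 120 N. Pads are 22 mm wide; open, the fingers measure 114 mm over their backs; the gripper's body (76 mm by 85 mm) begins 54 mm behind the grasp point. The pads swing forward as they close: fully open they stand 13 mm farther back than shut.
Start: joints at [1.004, 0.333, 0.04, 1.465, -0.013, 1.343, -0.059], TCP at [0.293, -0.58, 0.231] pointing down, gripper open.
Joint ranges: [-2.58, 2.58], [-0.38, 2.09], [-1.3, 1.39], [0.25, 2.4], [-1.5, 4.64], [0.08, 2.09], [-2.65, 2.65]. Speed limits (rad/s): [2.22, 2.22, 2.79, 2.79, 3.14, 3.14, 3.14].

### API

Orientations are given as a 3x3 rotation matrix whose columns are the frame's x, y, z axes.
In Python, from workcell import manip, cams, ticket, look_for, place_of gives the robot as it stands.
- The arm moves only by the tool apply_moves, never from a script. Its argument "commands" is a list of rows, each an object with "translation": the shift along the tool's x, y, z as a fraction of full scale, a list of three; "rotation": the turn, a rotation vector about the tool's x, y, z as a fraction of full scale, a list of three; "claw": the closure, from 0 (fully open) to 1 (shut). A call has exactly 5 rows; each row shifts and turns the commanded pose from where the row before left it, along the tool's axes as they then stand; what a row does not reach is not made up. Full scale, the value 1, is 200 mm for a shift and 2 rad for a turn. A row lasts 1/12 s, in which the tool goes at most 41.7 mm and 7.16 degrees, less where a joint would pass 70% of its speed; a pose out of reach is approached as far as the arm can. A call with a number of a shift or a turn outside -1 to 1 is refused whole. A call with a gripper value outside its range is refused whole. The fingers move at their own pace and stop on an object; the grip force is fixed at half the most. Time passes only in rows, so rows that do not move let the fingers close, or fill a call up. It gives the time, the measured TCP pose, the force, the opening and the grip force at its end, in the units of the state.
- manip.get_state(): the state, without advancing time (a new reading comes with each control period).
- cams.snapshot(name): name is "scene" or "top"; returns (picture, depth): 480x640x3 uint8, red, green, blue; 480x640 float32, m along the optical axis (not along the pixel's ray), 0 where there is no reading.
- cams.get_calibration(name): a dict with "mtx" (3x3 intrinsics, pixels), "extrinsics" (4x4, takes a point from camera to world coordinates). Camera axes: x right, y down, z forward; pixel columns grow to the right and rows downward; lengths in m; the calibration is good to about 2 mm. A picture is of the moment at which its call begins. get_calibration takes no time and is no camera call.
- ticket.close_job(): hands the job in; it is judged then, once.
Trained networks look in the newest picture that a camera, given by its name, has taken for a name from the list of things; names that differ only in an ending like _2 or _b are one class to them, and where a whole thing is asked for, a point or a joint stands for the part that bears it (a point fixed in the world has none). Each returns a list of dicts, best first, with "conf" (0 to 1); they miss things now and then, are a little off and sometimes report something else, mostly with a low value. They report only what shows in the picture. A call takes as long as a camera call.
- look_for(camera, target): "box" ([left, top, width, height] in pixels, round what is visible of it).
- place_of(camera, target): "xy" ([column, row] in pixels: a listed point, or the origin of a listed thing).
The state is a dict: "t": time; "joints": joint angles; "qvel": joint speeds; "effort": joint torques, N m; "tool_pos": TCP position; "ee_rot": TCP orientation; "ft_force": force on the tool from outside, world axes, zero at the start; "wrist_torque": the same for the moment, N m; "opening": opening from 0.0 (shut) to 1.0 (fully open); "grasp_force": force on a finger pad.
Only numpy, scipy, OpenCV 4.12 (cv2) and the standard library are available. Lean on these libraries where they do the work, as an engineer would, in place of code of your own. Each camera call takes 0.05 s, during which the arm holds its last target. There are 200 camera calls.

### The job

Close the gear housing: turn its three captive cover bolts clockwise, seen from above, each fully home to its end stop, finishing one before the next - first the three-armed star, then the two-armed bar, last the one-armed crank. At each stop lean on the handle's end with a firm push of about 15 N for half a second so that it seats snugly, but do not wrench it with more than about 25 N. Leave all three bolts home, and leave the oil bottle, gear and screwdriver where they are.

Things in the scene. Friction and masses are not known exactly. Their poses are not given: they have to be found in the camera images.
- housing: Fixed grey gear housing, 150 x 470 mm, 50 mm high, with a flat aluminium cover as its top; long side along its y. Origin: centre of its underside, on the bench. The three bolts stand on its midline, 150 mm apart, in any order.
- star_bolt_axis (a point): Turning axis (vertical) of the three-armed star bolt, at the middle height of its arms, 36 mm above the cover. Does not turn. The bolt sits on a 48 mm wide, 12 mm high round seat on the cover; its round hub is 34 mm wide, top 14 mm above this point.
- star_bolt_tip (a point): Point on one arm of the three-armed star bolt, 45 mm out from the axis, at the arm's middle height; turns with it. Dark steel handle: three equal arms 120 deg apart, each reaching 52 mm from the axis. Arms are 14 mm wide and 16 mm tall, undersides 28 mm above the cover, 16 mm above the seat.
- star_bolt (a joint): Turning angle of the three-armed star bolt (rad): grows clockwise seen from above (tightening). 0 is fully loose; it starts between 0.2 and 0.9. Its hard end stop lies somewhere between 2.2 and 2.9 and has to be felt: turning takes about 3 N at 45 mm from the axis. It stays where it is left.
- star_bolt_flex (a joint): The handle of the three-armed star bolt is a torque handle: it winds on its bolt against a spring (8 N m per rad, no friction). This is the wind-up (rad), clockwise positive: 0 when free, about 0.015 while the bolt turns; at the stop it grows by 0.022 per 4 N at 45 mm (1 mm there), and is solid at 0.24.
- bar_bolt_axis (a point): Turning axis (vertical) of the two-armed bar bolt, at the middle height of its arms, 36 mm above the cover. Does not turn. The bolt sits on a 48 mm wide, 12 mm high round seat on the cover; its round hub is 34 mm wide, top 14 mm above this point.
- bar_bolt_tip (a point): Point on one arm of the two-armed bar bolt, 45 mm out from the axis, at the arm's middle height; turns with it. Dark steel handle: a straight bar, two arms in one line, each reaching 55 mm from the axis. Arms are 14 mm wide and 16 mm tall, undersides 28 mm above the cover, 16 mm above the seat.
- bar_bolt (a joint): Turning angle of the two-armed bar bolt (rad): grows clockwise seen from above (tightening). 0 is fully loose; it starts between 0.2 and 0.9. Its hard end stop lies somewhere between 2.2 and 2.9 and has to be felt: turning takes about 3 N at 45 mm from the axis. It stays where it is left.
- bar_bolt_flex (a joint): The handle of the two-armed bar bolt is a torque handle: it winds on its bolt against a spring (8 N m per rad, no friction). This is the wind-up (rad), clockwise positive: 0 when free, about 0.015 while the bolt turns; at the stop it grows by 0.022 per 4 N at 45 mm (1 mm there), and is solid at 0.24.
- crank_bolt_axis (a point): Turning axis (vertical) of the one-armed crank bolt, at the middle height of its arms, 36 mm above the cover. Does not turn. The bolt sits on a 48 mm wide, 12 mm high round seat on the cover; its round hub is 34 mm wide, top 14 mm above this point.
- crank_bolt_tip (a point): Point on one arm of the one-armed crank bolt, 45 mm out from the axis, at the arm's middle height; turns with it. Dark steel handle: a single arm reaching 55 mm from the axis, with a short round stub (20 mm diameter, top 18 mm above the arm's middle height) standing on its outer end. Arms are 14 mm wide and 16 mm tall, undersides 28 mm above the cover, 16 mm above the seat.
- crank_bolt (a joint): Turning angle of the one-armed crank bolt (rad): grows clockwise seen from above (tightening). 0 is fully loose; it starts between 0.2 and 0.9. Its hard end stop lies somewhere between 2.2 and 2.9 and has to be felt: turning takes about 3 N at 45 mm from the axis. It stays where it is left.
- crank_bolt_flex (a joint): The handle of the one-armed crank bolt is a torque handle: it winds on its bolt against a spring (8 N m per rad, no friction). This is the wind-up (rad), clockwise positive: 0 when free, about 0.015 while the bolt turns; at the stop it grows by 0.022 per 4 N at 45 mm (1 mm there), and is solid at 0.24.
- oil_bottle: Bystander: standing round amber oil bottle, 48 mm wide, 110 mm tall. Origin: centre of its underside.
- gear: Bystander: brass gear blank lying flat, 72 mm wide, 24 mm high. Origin: centre of its underside.
- screwdriver: Bystander: screwdriver lying on the bench, 170 mm long along its x, about 25 mm thick; origin under its middle.

How it is judged:
By the outcome, as a careful person would: the job done as asked, in the order asked, and still so for the second after the job is handed in, with the robot touching nothing.
It also fails if it takes over 72 s, if anything falls off the work surface, if the arm or the gripper's body presses on something with over 40 N, if the wrist force passes 120 N, or if a joint passes its speed limit or range.

## Working session

There is one attempt and no reset: what is moved stays moved. The work goes in short steps, Python scripts to look and compute and a tool call to move; the robot and the scene stay as the last step left them, time stands still between calls to the robot, and variables do not carry over. Pictures are saved under pics/ and viewed, at most 10 in all, crops included, and the job is handed in when it is done.

Besides the shell and the picture viewer there is one more tool, called after "Emit:" by a JSON object that holds its "op" and its "data", one argument or row to a line. apply_moves: Moves the arm, as the interface text tells. Shift numbers are shares of 200 mm and turn numbers shares of 2 rad, none past 1 either way. Its arguments: {"type":"object","properties":{"commands":{"type":"array","items":{"type":"object","properties":{"translation":{"type":"array","items":{"type":"number"}},"rotation":{"type":"array","items":{"type":"number"}},"claw":{"type":"number"}}}}},"required":["commands"]}

```bash
mkdir -p pics; cat > h.py <<'E'
from workcell import manip, cams, ticket, look_for, place_of
import numpy as np, cv2
def ray(cam,uv):
    c=cams.get_calibration(cam);K=np.array(c["mtx"]);T=np.array(c["extrinsics"])
    d=T[:3,:3]@np.linalg.inv(K)@[uv[0],uv[1],1.];return T[:3,3],d
def atz(cam,uv,z):
    o,d=ray(cam,uv);return o+d*(z-o[2])/d[2]
E
python3 - <<'E'
from h import *
s=manip.get_state();print({k:np.round(v,3).tolist() for k,v in s.items()},manip.tcp_to_grasp)
for c in["top","scene"]:
    im,d=cams.snapshot(c);cv2.imwrite(f"pics/{c}0.png",im[:,:,::-1]);np.save(f"d_{c}.npy",d)
    print(c,np.round(cams.get_calibration(c)["extrinsics"],3).tolist())
    for t,z in[("housing",0)]+[(f"{b}_bolt_{p}",.086) for b in("star","bar","crank") for p in("axis","tip")]+[("oil_bottle",0),("gear",0),("screwdriver",0)]:
        for r in place_of(c,t)[:2]:print(c,t,np.round(r["xy"]),round(r["conf"],2),np.round(atz(c,r["xy"],z),3))
E
```

```text
{'t': 0.0, 'joints': [1.004, 0.334, 0.04, 1.466, -0.013, 1.343, -0.059], 'qvel': [0.0, -0.0, 0.001, -0.001, -0.001, 0.0, -0.001], 'effort': [0.0, -65.856, 1.366, -40.556, 0.017, 0.012, -0.0], 'tool_pos': [0.293, -0.58, 0.23], 'ee_rot': [[0.893, 0.451, -0.001], [0.451, -0.893, 0.001], [-0.0, -0.002, -1.0]], 'ft_force': [-0.341, 0.357, -0.41], 'wrist_torque': [-0.004, 0.004, -0.019], 'grasp_force': 0.0, 'opening': 1.001} 0.0187
top [[0.027, -0.982, 0.189, 0.466], [-0.999, -0.022, 0.029, 0.01], [-0.024, -0.189, -0.982, 0.932], [0.0, 0.0, 0.0, 1.0]]
top housing [331. 297.] 0.69 [0.543 0.01  0.   ]
top star_bolt_axis [424. 317.] 0.57 [ 0.51  -0.132  0.086]
top bar_bolt_axis [331. 291.] 0.62 [0.546 0.011 0.086]
top bar_bolt_tip [324. 261.] 0.66 [0.592 0.022 0.086]
top crank_bolt_axis [231. 266.] 0.75 [0.582 0.168 0.086]
top oil_bottle [447. 240.] 0.71 [ 0.646 -0.187  0.   ]
top gear [235. 192.] 0.68 [0.726 0.184 0.   ]
top screwdriver [346. 219.] 0.66 [ 0.68  -0.012  0.   ]
scene [[0.653, 0.602, -0.459, 0.954], [0.757, -0.527, 0.386, -0.246], [-0.01, -0.6, -0.8, 0.686], [0.0, 0.0, 0.0, 1.0]]
scene housing [279. 257.] 0.57 [0.552 0.016 0.   ]
scene star_bolt_axis [174. 262.] 0.86 [ 0.514 -0.13   0.086]
scene star_bolt_tip [170. 238.] 0.72 [ 0.477 -0.113  0.086]
scene bar_bolt_axis [272. 224.] 0.65 [0.55  0.012 0.086]
scene bar_bolt_tip [297. 238.] 0.95 [0.593 0.023 0.086]
scene crank_bolt_axis [363. 185.] 0.62 [0.582 0.161 0.086]
scene crank_bolt_axis [169. 235.] 0.45 [ 0.47  -0.11   0.086]
scene crank_bolt_tip [392. 180.] 0.77 [0.604 0.201 0.086]
scene oil_bottle [208. 380.] 0.72 [ 0.646 -0.18   0.   ]
scene gear [432. 266.] 0.95 [0.72  0.184 0.   ]
scene screwdriver [318. 320.] 0.6 [ 0.675 -0.01   0.   ]
scene screwdriver [173. 261.] 0.55 [ 0.45  -0.113  0.   ]
```

View pics/top0.png

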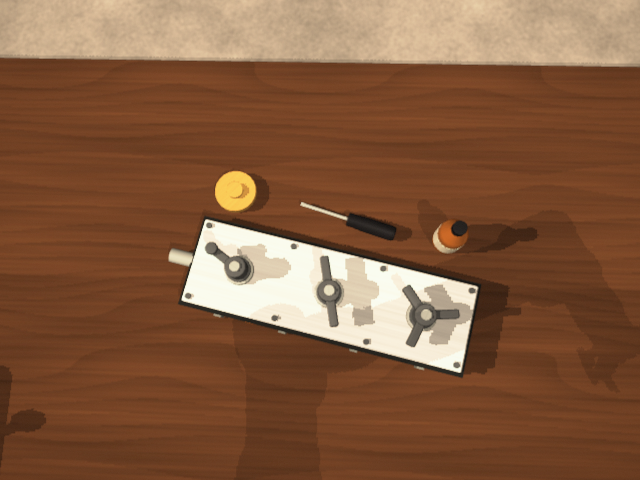

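View pics/scene0.png

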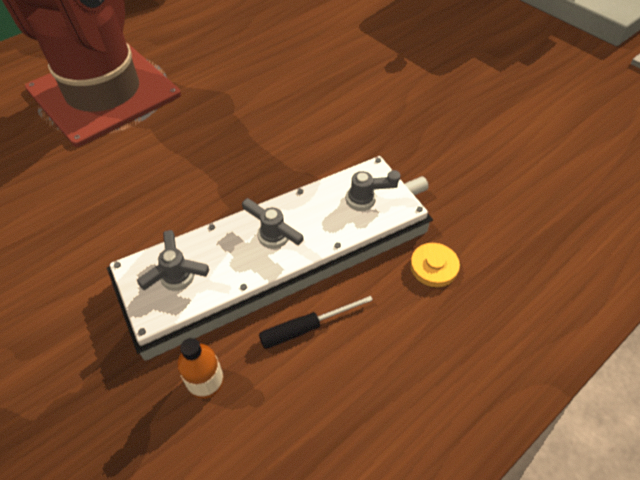

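The top view shows the crank at (236,266), bar at (330,291) and star at (425,316); the scene view agrees, with the bottle, gear and screwdriver lying off the far side. I'll measure axes and arm directions from depth.

```bash
python3 - <<'E'
from h import *
from scipy.signal import find_peaks
P=[]
for c in["top","scene"]:
    d=np.load(f"d_{c}.npy");k=cams.get_calibration(c);K=np.array(k["mtx"]);T=np.array(k["extrinsics"])
    v,u=np.nonzero(d>0);z=d[v,u];p=np.linalg.inv(K)@np.array([u,v,np.ones_like(u)])*z
    w=(T[:3,:3]@p).T+T[:3,3];P.append(w)
    cov=w[(abs(w[:,2]-.05)<.004)&(w[:,0]>.4)&(w[:,0]<.7)&(abs(w[:,1])<.3)]
    r=cv2.minAreaRect((cov[:,:2]*1000).astype(np.float32));print(c,"cover",r,cov[:,2].mean())
    for n,a in dict(star=(.512,-.131),bar=(.548,.013),crank=(.583,.162)).items():
        a=np.array(a)
        h=w[(w[:,2]>.096)&(w[:,2]<.103)&(np.hypot(*(w[:,:2]-a).T)<.024)]
        m=(h[:,:2].max(0)+h[:,:2].min(0))/2
        q=w[(w[:,2]>.085)&(w[:,2]<.108)]
        a2=m; e=q[:,:2]-a2;rr=np.hypot(*e.T);s=(rr>.026)&(rr<.054)
        ang=np.degrees(np.arctan2(e[s,1],e[s,0]))
        H=np.histogram(ang,72,(-180,180))[0]
        print(n,"hub",m.round(4),len(h),"arm bins",[(int(-180+5*i+2.5),int(x)) for i,x in enumerate(H) if x>3])
E
```

```text
top cover ((585.2342529296875, 5.91131591796875), (460.4832763671875, 219.36431884765625), 77.23260498046875) 0.05089173505230386
star hub [ 0.5111 -0.1342] 326 arm bins [(-92, 19), (-87, 35), (-82, 33), (-77, 32), (-72, 17), (-67, 5), (22, 5), (27, 32), (32, 41), (37, 44), (42, 43), (47, 18), (132, 5), (137, 21), (142, 40), (147, 41), (152, 39), (157, 28)]
bar hub [0.5476 0.0145] 317 arm bins [(-177, 37), (-172, 43), (-167, 42), (-162, 32), (-157, 6), (-2, 7), (2, 32), (7, 42), (12, 38), (17, 31), (22, 9), (177, 10)]
crank hub [0.58   0.1632] 292 arm bins [(42, 36), (47, 36), (52, 41), (57, 42), (62, 30)]
scene cover ((591.7357788085938, 4.5092926025390625), (460.73834228515625, 236.25469970703125), 77.82782745361328) 0.05094796826569081
star hub [ 0.5126 -0.1347] 346 arm bins [(-92, 21), (-87, 38), (-82, 48), (-77, 63), (-72, 52), (-67, 10), (22, 19), (27, 84), (32, 48), (37, 51), (42, 33), (47, 10), (132, 5), (137, 16), (142, 37), (147, 36), (152, 32), (157, 28), (162, 4)]
bar hub [0.5465 0.0135] 301 arm bins [(-177, 27), (-172, 34), (-167, 36), (-162, 56), (-157, 19), (-2, 26), (2, 75), (7, 38), (12, 39), (17, 31), (22, 6), (177, 6)]
crank hub [0.5804 0.1612] 251 arm bins [(37, 5), (42, 78), (47, 86), (52, 38), (57, 31), (62, 22), (67, 4)]
```

```bash
cat >> h.py <<'E'
AX=dict(star=(.512,-.1345),bar=(.547,.014),crank=(.580,.162))
def goal(b,phi,flip,gap,tilt=15,s=.056,off=.0214):
    p=np.radians(phi);e=np.array([np.cos(p),np.sin(p)]);n=np.array([-e[1],e[0]])
    return np.array(AX[b])+s*e+(off+gap)*n, (phi-90+tilt+180*flip)
def plan(b,phi,flip,gap,z,**k):
    s=manip.get_state();R=np.array(s["ee_rot"]);xy,az=goal(b,phi,flip,gap,**k)
    d=R.T@(np.append(xy,z)-s["tool_pos"])
    cur=np.degrees(np.arctan2(R[1,0],R[0,0]));cw=(cur-az+180)%360-180
    print("t",round(s["t"],2),"pos",np.round(s["tool_pos"],4),"goal",xy.round(4),z,"tool shift/0.2:",np.round(d/.2,3),"cw turn deg",round(cw,1),"/2rad",round(np.radians(cw)/2,3),"j7",round(s["joints"][6],2),"tilt",np.round(R[2],3),"f",np.round(s["ft_force"],1))
E
python3 -c "
from h import *
plan('star',-85,0,.014,.15)"
```

```text
t 1.1 pos [ 0.2931 -0.5801  0.2313] goal [ 0.5521 -0.1872] 0.15 tool shift/0.2: [ 2.042 -1.169  0.407] cw turn deg -173.2 /2rad -1.511 j7 -0.06 tilt [ 0. -0. -1.] f [-0.1 -0.5 -0.4]
```

Emit:
{"op": "apply_moves", "data": {
  "commands": [
    {"rotation": [0,0,-0.06],"claw": 1},
    {"rotation": [0,0,-0.06],"claw": 1},
    {"rotation": [0,0,-0.06],"claw": 1},
    {"rotation": [0,0,-0.06],"claw": 1},
    {"rotation": [0,0,-0.06],"claw": 1}
  ]
}}

```text
schema error: expected keys translation, rotation, claw
```

```bash
python3 -c "
from h import *
plan('star',-85,0,.014,.15)"
```

```text
t 1.1 pos [ 0.2931 -0.5801  0.2313] goal [ 0.5521 -0.1872] 0.15 tool shift/0.2: [ 2.042 -1.169  0.407] cw turn deg -173.2 /2rad -1.511 j7 -0.06 tilt [ 0. -0. -1.] f [-0.1 -0.5 -0.4]
```

Emit:
{"op": "apply_moves", "data": {
  "commands": [
    {"translation": [0.136,-0.078,0.027],"rotation": [0,0,0],"claw": 1},
    {"translation": [0.136,-0.078,0.027],"rotation": [0,0,0],"claw": 1},
    {"translation": [0.136,-0.078,0.027],"rotation": [0,0,0],"claw": 1},
    {"translation": [0.136,-0.078,0.027],"rotation": [0,0,0],"claw": 1},
    {"translation": [0.136,-0.078,0.027],"rotation": [0,0,0],"claw": 1}
  ]
}}

```text
t: 1.52
tool_pos: [0.3799, -0.4479, 0.2042]
ee_rot: [[0.893, 0.451, 0.0], [0.451, -0.893, -0.0], [0.0, 0.0, -1.0]]
ft_force: [1.1, 0.7, -0.6]
opening: 0.295
grasp_force: 0.0
```

Emit:
{"op": "apply_moves", "data": {
  "commands": [
    {"translation": [0.136,-0.078,0.027],"rotation": [0,0,0],"claw": 1},
    {"translation": [0.136,-0.078,0.027],"rotation": [0,0,0],"claw": 1},
    {"translation": [0.136,-0.078,0.027],"rotation": [0,0,0],"claw": 1},
    {"translation": [0.136,-0.078,0.027],"rotation": [0,0,0],"claw": 1},
    {"translation": [0.136,-0.078,0.027],"rotation": [0,0,0],"claw": 1}
  ]
}}

```text
t: 1.93
tool_pos: [0.4662, -0.317, 0.1773]
ee_rot: [[0.893, 0.451, 0.0], [0.451, -0.893, -0.0], [0.0, 0.0, -1.0]]
ft_force: [0.2, 0.2, 0.2]
opening: -0.0
grasp_force: 0.0
```

Emit:
{"op": "apply_moves", "data": {
  "commands": [
    {"translation": [0.136,-0.078,0.027],"rotation": [0,0,0],"claw": 1},
    {"translation": [0.136,-0.078,0.027],"rotation": [0,0,0],"claw": 1},
    {"translation": [0.136,-0.078,0.027],"rotation": [0,0,0],"claw": 1},
    {"translation": [0.136,-0.078,0.027],"rotation": [0,0,0],"claw": 1},
    {"translation": [0.136,-0.078,0.027],"rotation": [0,0,0],"claw": 1}
  ]
}}

```text
t: 2.35
tool_pos: [0.5525, -0.186, 0.1503]
ee_rot: [[0.893, 0.451, 0.0], [0.451, -0.893, -0.0], [0.0, 0.0, -1.0]]
ft_force: [0.9, 0.1, 0.5]
opening: 0.003
grasp_force: 0.0
```

Emit:
{"op": "apply_moves", "data": {
  "commands": [
    {"translation": [0,0,0],"rotation": [0,0,-0.06],"claw": 1},
    {"translation": [0,0,0],"rotation": [0,0,-0.06],"claw": 1},
    {"translation": [0,0,0],"rotation": [0,0,-0.06],"claw": 1},
    {"translation": [0,0,0],"rotation": [0,0,-0.06],"claw": 1},
    {"translation": [0,0,0],"rotation": [0,0,-0.06],"claw": 1}
  ]
}}

```text
t: 2.77
tool_pos: [0.5518, -0.1873, 0.1504]
ee_rot: [[0.477, 0.879, 0.0], [0.879, -0.477, -0.0], [0.0, 0.0, -1.0]]
ft_force: [0.1, 0.1, -0.4]
opening: -0.002
grasp_force: 0.0
```

Emit:
{"op": "apply_moves", "data": {
  "commands": [
    {"translation": [0,0,0],"rotation": [0,0,-0.06],"claw": 1},
    {"translation": [0,0,0],"rotation": [0,0,-0.06],"claw": 1},
    {"translation": [0,0,0],"rotation": [0,0,-0.06],"claw": 1},
    {"translation": [0,0,0],"rotation": [0,0,-0.06],"claw": 1},
    {"translation": [0,0,0],"rotation": [0,0,-0.06],"claw": 1}
  ]
}}

```text
t: 3.18
tool_pos: [0.5517, -0.1874, 0.1504]
ee_rot: [[-0.103, 0.995, 0.0], [0.995, 0.103, -0.0], [-0.0, 0.0, -1.0]]
ft_force: [-0.5, 0.0, 0.0]
opening: -0.001
grasp_force: 0.0
```

```bash
python3 -c "
from h import *
plan('star',-85,0,.014,.15)"
```

```text
t 3.18 pos [ 0.5517 -0.1874  0.1504] goal [ 0.5521 -0.1872] 0.15 tool shift/0.2: [0.001 0.002 0.002] cw turn deg -104.1 /2rad -0.909 j7 0.26 tilt [-0.  0. -1.] f [-0.5  0.   0. ]
```

Emit:
{"op": "apply_moves", "data": {
  "commands": [
    {"translation": [0,0,0],"rotation": [0,0,-0.0606],"claw": 1},
    {"translation": [0,0,0],"rotation": [0,0,-0.0606],"claw": 1},
    {"translation": [0,0,0],"rotation": [0,0,-0.0606],"claw": 1},
    {"translation": [0,0,0],"rotation": [0,0,-0.0606],"claw": 1},
    {"translation": [0,0,0],"rotation": [0,0,-0.0606],"claw": 1}
  ]
}}

```text
t: 3.6
tool_pos: [0.5517, -0.1874, 0.1504]
ee_rot: [[-0.651, 0.759, 0.0], [0.759, 0.651, -0.0], [-0.0, 0.0, -1.0]]
ft_force: [0.5, -0.3, 0.0]
opening: 0.005
grasp_force: 0.0
```

Emit:
{"op": "apply_moves", "data": {
  "commands": [
    {"translation": [0,0,0],"rotation": [0,0,-0.0606],"claw": 1},
    {"translation": [0,0,0],"rotation": [0,0,-0.0606],"claw": 1},
    {"translation": [0,0,0],"rotation": [0,0,-0.0606],"claw": 1},
    {"translation": [0,0,0],"rotation": [0,0,-0.0606],"claw": 1},
    {"translation": [0,0,0],"rotation": [0,0,-0.0606],"claw": 1}
  ]
}}

```text
t: 4.02
tool_pos: [0.5518, -0.1874, 0.1504]
ee_rot: [[-0.967, 0.253, 0.0], [0.253, 0.967, -0.0], [-0.0, -0.0, -1.0]]
ft_force: [-0.1, -0.3, 0.2]
opening: -0.002
grasp_force: 0.0
```

Emit:
{"op": "apply_moves", "data": {
  "commands": [
    {"translation": [0,0,0],"rotation": [0,0,-0.0606],"claw": 1},
    {"translation": [0,0,0],"rotation": [0,0,-0.0606],"claw": 1},
    {"translation": [0,0,0],"rotation": [0,0,-0.0606],"claw": 1},
    {"translation": [0,0,0],"rotation": [0,0,-0.0606],"claw": 1},
    {"translation": [0,0,0],"rotation": [0,0,-0.0606],"claw": 1}
  ]
}}

```text
t: 4.43
tool_pos: [0.5518, -0.1874, 0.1504]
ee_rot: [[-0.939, -0.343, 0.0], [-0.343, 0.939, -0.0], [-0.0, -0.0, -1.0]]
ft_force: [-0.1, 0.3, -0.3]
opening: 0.001
grasp_force: 0.0
```

Emit:
{"op": "apply_moves", "data": {
  "commands": [
    {"translation": [0,0,0.09],"rotation": [0,0,0],"claw": 1},
    {"translation": [0,0,0.09],"rotation": [0,0,0],"claw": 1},
    {"translation": [0,0,0.09],"rotation": [0,0,0],"claw": 1},
    {"translation": [0,0,0.08],"rotation": [0,0,0],"claw": 1},
    {"translation": [0,0,0.06],"rotation": [0,0,0],"claw": 1}
  ]
}}

```text
t: 4.85
tool_pos: [0.5512, -0.1874, 0.0669]
ee_rot: [[-0.941, -0.337, -0.001], [-0.337, 0.941, 0.0], [0.001, 0.001, -1.0]]
ft_force: [-0.6, 0.1, 0.5]
opening: -0.002
grasp_force: 0.0
```

```bash
python3 - <<'E'
from h import *
plan('star',-85,0,.0,.068)
im,_=cams.snapshot("top");cv2.imwrite("pics/top1.png",cv2.resize(im[230:400,340:520,::-1],None,fx=3,fy=3))
E
```

```text
t 4.85 pos [ 0.5512 -0.1874  0.0669] goal [ 0.5382 -0.1884] 0.068 tool shift/0.2: [ 0.063  0.017 -0.005] cw turn deg -0.3 /2rad -0.003 j7 1.95 tilt [ 0.001  0.001 -1.   ] f [-0.6  0.1  0.5]
```

View pics/top1.png

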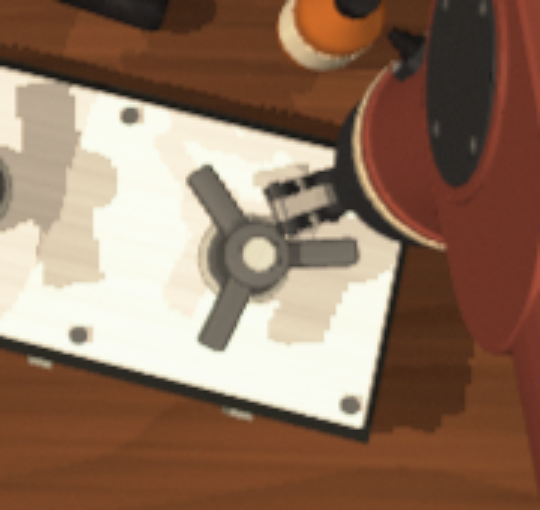

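The picture shows the shut fingers at about (300,205) in the crop, between the upper-left arm and the right-hand arm (tip 355,250), with a clear gap. Closing in and sweeping.

Emit:
{"op": "apply_moves", "data": {
  "commands": [
    {"translation": [0.01,0.003,0],"rotation": [0,0,0],"claw": 1},
    {"translation": [0.01,0.003,0],"rotation": [0,0,0],"claw": 1},
    {"translation": [0.01,0.003,0],"rotation": [0,0,0],"claw": 1},
    {"translation": [0.01,0.003,0],"rotation": [0,0,0],"claw": 1},
    {"translation": [0.01,0.003,0],"rotation": [0,0,0],"claw": 1}
  ]
}}

```text
t: 5.32
tool_pos: [0.5415, -0.1881, 0.0692]
ee_rot: [[-0.941, -0.337, 0.001], [-0.337, 0.941, -0.001], [-0.001, -0.001, -1.0]]
ft_force: [0.6, -0.8, 0.4]
opening: 0.001
grasp_force: 0.0
```

Emit:
{"op": "apply_moves", "data": {
  "commands": [
    {"translation": [0.0299,-0.0016,0],"rotation": [0,0,0.05],"claw": 1},
    {"translation": [0.0299,-0.0016,0],"rotation": [0,0,0.05],"claw": 1},
    {"translation": [0.0299,-0.0016,0],"rotation": [0,0,0.05],"claw": 1},
    {"translation": [0.0299,-0.0016,0],"rotation": [0,0,0.05],"claw": 1},
    {"translation": [0.0299,-0.0016,0],"rotation": [0,0,0.05],"claw": 1}
  ]
}}

```text
t: 5.73
tool_pos: [0.5128, -0.194, 0.0691]
ee_rot: [[-0.987, 0.16, 0.002], [0.16, 0.987, -0.001], [-0.002, -0.0, -1.0]]
ft_force: [2.1, -0.9, -1.5]
opening: 0.001
grasp_force: 1.4
```

```bash
cat >> h.py <<'E'
def where(b):
    s=manip.get_state();p=np.array(s["tool_pos"][:2])-AX[b];R=np.array(s["ee_rot"]);f=np.array(s["ft_force"])
    r=np.hypot(*p);t=np.array([p[1],-p[0]])/r
    az=np.degrees(np.arctan2(p[1],p[0]))
    print("t",round(s["t"],2),"r mm",round(r*1e3,1),"peg az",round(az,1),"xaz",round(np.degrees(np.arctan2(R[1,0],R[0,0])),1),"p in tool mm",np.round(R[:2,:2].T@p*1e3,1),"F cw",round(f[:2]@t,1),"rad",round(f[:2]@p/r,1),"fz",round(f[2],1),"z",round(s["tool_pos"][2],4),"j7",round(s["joints"][6],2),"Mz",np.round(s["wrist_torque"],2))
E
python3 -c "
from h import *
where('star')"
```

```text
t 5.73 r mm 59.5 peg az -89.2 xaz 170.8 p in tool mm [-10.3 -58.6] F cw -2.1 rad 1.0 fz -1.5 z 0.0691 j7 1.53 Mz [-0.16 -0.55 -0.03]
```

Emit:
{"op": "apply_moves", "data": {
  "commands": [
    {"translation": [0.0359,-0.0016,0],"rotation": [0,0,0.06],"claw": 1},
    {"translation": [0.0359,-0.0016,0],"rotation": [0,0,0.06],"claw": 1},
    {"translation": [0.0359,-0.0016,0],"rotation": [0,0,0.06],"claw": 1},
    {"translation": [0.0359,-0.0016,0],"rotation": [0,0,0.06],"claw": 1},
    {"translation": [0.0359,-0.0016,0],"rotation": [0,0,0.06],"claw": 1}
  ]
}}

```text
t: 6.15
tool_pos: [0.4789, -0.1827, 0.069]
ee_rot: [[-0.723, 0.691, 0.001], [0.691, 0.723, -0.002], [-0.002, -0.0, -1.0]]
ft_force: [0.7, -4.6, 0.5]
opening: 0.002
grasp_force: 1.6
```

Emit:
{"op": "apply_moves", "data": {
  "commands": [
    {"translation": [0.012,-0.0006,0],"rotation": [0,0,0.02],"claw": 1},
    {"translation": [0.012,-0.0006,0],"rotation": [0,0,0.02],"claw": 1},
    {"translation": [0.012,-0.0006,0],"rotation": [0,0,0.02],"claw": 1},
    {"translation": [0.012,-0.0006,0],"rotation": [0,0,0.02],"claw": 1},
    {"translation": [0,0,0],"rotation": [0,0,0],"claw": 1}
  ]
}}

```text
t: 6.57
tool_pos: [0.4718, -0.1756, 0.0689]
ee_rot: [[-0.607, 0.795, 0.001], [0.795, 0.607, -0.001], [-0.001, -0.0, -1.0]]
ft_force: [0.1, -3.8, 0.4]
opening: 0.005
grasp_force: 1.3
```

```bash
python3 -c "
from h import *
where('star')"
```

```text
t 6.57 r mm 57.5 peg az -134.3 xaz 127.4 p in tool mm [ -8.3 -56.9] F cw -2.8 rad 2.7 fz 0.4 z 0.0689 j7 0.82 Mz [-0.69  0.01  0.01]
```

Emit:
{"op": "apply_moves", "data": {
  "commands": [
    {"translation": [0.0085,-0.0014,0],"rotation": [0,0,0.015],"claw": 1},
    {"translation": [0.0085,-0.0014,0],"rotation": [0,0,0.015],"claw": 1},
    {"translation": [0.0085,-0.0014,0],"rotation": [0,0,0.015],"claw": 1},
    {"translation": [0.0085,-0.0014,0],"rotation": [0,0,0.015],"claw": 1},
    {"translation": [0,0,0],"rotation": [0,0,0],"claw": 1}
  ]
}}

```text
t: 6.98
tool_pos: [0.4673, -0.1705, 0.0688]
ee_rot: [[-0.509, 0.861, 0.001], [0.861, 0.509, -0.001], [-0.001, 0.0, -1.0]]
ft_force: [-0.9, -3.9, 1.3]
opening: -0.003
grasp_force: 1.4
```

Emit:
{"op": "apply_moves", "data": {
  "commands": [
    {"translation": [0.0071,-0.0012,0],"rotation": [0,0,0.0125],"claw": 1},
    {"translation": [0.0071,-0.0012,0],"rotation": [0,0,0.0125],"claw": 1},
    {"translation": [0.0071,-0.0012,0],"rotation": [0,0,0.0125],"claw": 1},
    {"translation": [0.0071,-0.0012,0],"rotation": [0,0,0.0125],"claw": 1},
    {"translation": [0,0,0],"rotation": [0,0,0],"claw": 1}
  ]
}}

```text
t: 7.4
tool_pos: [0.4638, -0.1657, 0.0687]
ee_rot: [[-0.422, 0.907, 0.0], [0.907, 0.422, -0.001], [-0.001, 0.0, -1.0]]
ft_force: [-0.2, -3.1, 1.4]
opening: 0.001
grasp_force: 1.4
```

Emit:
{"op": "apply_moves", "data": {
  "commands": [
    {"translation": [0.0071,-0.0012,0],"rotation": [0,0,0.0125],"claw": 1},
    {"translation": [0.0071,-0.0012,0],"rotation": [0,0,0.0125],"claw": 1},
    {"translation": [0.0071,-0.0012,0],"rotation": [0,0,0.0125],"claw": 1},
    {"translation": [0.0071,-0.0012,0],"rotation": [0,0,0.0125],"claw": 1},
    {"translation": [0,0,0],"rotation": [0,0,0],"claw": 1}
  ]
}}

```text
t: 7.82
tool_pos: [0.4608, -0.1607, 0.0686]
ee_rot: [[-0.33, 0.944, 0.0], [0.944, 0.33, -0.0], [-0.0, 0.0, -1.0]]
ft_force: [-0.7, -2.8, 0.2]
opening: 0.002
grasp_force: 1.3
```

Emit:
{"op": "apply_moves", "data": {
  "commands": [
    {"translation": [0.0071,-0.0012,0],"rotation": [0,0,0.0125],"claw": 1},
    {"translation": [0.0071,-0.0012,0],"rotation": [0,0,0.0125],"claw": 1},
    {"translation": [0.0071,-0.0012,0],"rotation": [0,0,0.0125],"claw": 1},
    {"translation": [0.0071,-0.0012,0],"rotation": [0,0,0.0125],"claw": 1},
    {"translation": [0,0,0],"rotation": [0,0,0],"claw": 1}
  ]
}}

```text
t: 8.23
tool_pos: [0.4583, -0.1554, 0.0686]
ee_rot: [[-0.234, 0.972, 0.0], [0.972, 0.234, -0.0], [-0.0, 0.0, -1.0]]
ft_force: [-0.5, -2.1, 1.1]
opening: 0.004
grasp_force: 1.3
```

Emit:
{"op": "apply_moves", "data": {
  "commands": [
    {"translation": [0.0071,-0.0012,0],"rotation": [0,0,0.0125],"claw": 1},
    {"translation": [0.0071,-0.0012,0],"rotation": [0,0,0.0125],"claw": 1},
    {"translation": [0.0071,-0.0012,0],"rotation": [0,0,0.0125],"claw": 1},
    {"translation": [0.0071,-0.0012,0],"rotation": [0,0,0.0125],"claw": 1},
    {"translation": [0,0,0],"rotation": [0,0,0],"claw": 1}
  ]
}}

```text
t: 8.65
tool_pos: [0.4562, -0.1499, 0.0685]
ee_rot: [[-0.136, 0.991, 0.0], [0.991, 0.136, -0.0], [-0.0, 0.0, -1.0]]
ft_force: [0.5, -2.4, 1.6]
opening: -0.001
grasp_force: 1.2
```

```bash
python3 -c "
from h import *
where('star')"
```

```text
t 8.65 r mm 57.9 peg az -164.5 xaz 97.8 p in tool mm [ -7.7 -57.3] F cw -2.4 rad 0.1 fz 1.6 z 0.0685 j7 0.29 Mz [-0.46 -0.11  0.02]
```

Emit:
{"op": "apply_moves", "data": {
  "commands": [
    {"translation": [0.0072,-0.0014,0],"rotation": [0,0,0.0125],"claw": 1},
    {"translation": [0.0072,-0.0014,0],"rotation": [0,0,0.0125],"claw": 1},
    {"translation": [0.0072,-0.0014,0],"rotation": [0,0,0.0125],"claw": 1},
    {"translation": [0.0072,-0.0014,0],"rotation": [0,0,0.0125],"claw": 1},
    {"translation": [0,0,0],"rotation": [0,0,0],"claw": 1}
  ]
}}

```text
t: 9.07
tool_pos: [0.4547, -0.1443, 0.0685]
ee_rot: [[-0.036, 0.999, 0.001], [0.999, 0.036, -0.0], [-0.0, 0.001, -1.0]]
ft_force: [0.1, -1.7, 0.3]
opening: -0.001
grasp_force: 1.1
```

Emit:
{"op": "apply_moves", "data": {
  "commands": [
    {"translation": [0.0072,-0.0014,0],"rotation": [0,0,0.0125],"claw": 1},
    {"translation": [0.0072,-0.0014,0],"rotation": [0,0,0.0125],"claw": 1},
    {"translation": [0.0072,-0.0014,0],"rotation": [0,0,0.0125],"claw": 1},
    {"translation": [0.0072,-0.0014,0],"rotation": [0,0,0.0125],"claw": 1},
    {"translation": [0,0,0],"rotation": [0,0,0],"claw": 1}
  ]
}}

```text
t: 9.48
tool_pos: [0.4535, -0.1385, 0.0684]
ee_rot: [[0.063, 0.998, 0.0], [0.998, -0.063, 0.0], [0.0, 0.0, -1.0]]
ft_force: [0.1, -2.0, 1.2]
opening: 0.001
grasp_force: 1.1
```

Emit:
{"op": "apply_moves", "data": {
  "commands": [
    {"translation": [0.0072,-0.0014,0],"rotation": [0,0,0.0125],"claw": 1},
    {"translation": [0.0072,-0.0014,0],"rotation": [0,0,0.0125],"claw": 1},
    {"translation": [0.0072,-0.0014,0],"rotation": [0,0,0.0125],"claw": 1},
    {"translation": [0.0072,-0.0014,0],"rotation": [0,0,0.0125],"claw": 1},
    {"translation": [0,0,0],"rotation": [0,0,0],"claw": 1}
  ]
}}

```text
t: 9.9
tool_pos: [0.4528, -0.1327, 0.0683]
ee_rot: [[0.163, 0.987, 0.0], [0.987, -0.163, 0.0], [0.0, 0.0, -1.0]]
ft_force: [1.0, -2.5, 1.3]
opening: -0.002
grasp_force: 1.1
```

Emit:
{"op": "apply_moves", "data": {
  "commands": [
    {"translation": [0.0072,-0.0014,0],"rotation": [0,0,0.0125],"claw": 1},
    {"translation": [0.0072,-0.0014,0],"rotation": [0,0,0.0125],"claw": 1},
    {"translation": [0.0072,-0.0014,0],"rotation": [0,0,0.0125],"claw": 1},
    {"translation": [0.0072,-0.0014,0],"rotation": [0,0,0.0125],"claw": 1},
    {"translation": [0,0,0],"rotation": [0,0,0],"claw": 1}
  ]
}}

```text
t: 10.32
tool_pos: [0.4528, -0.1285, 0.0684]
ee_rot: [[0.262, 0.965, 0.0], [0.965, -0.262, -0.002], [-0.002, 0.001, -1.0]]
ft_force: [0.7, -9.4, -0.5]
opening: 0.002
grasp_force: 4.0
```

```bash
python3 -c "
from h import *
where('star')"
```

```text
t 10.32 r mm 59.5 peg az 174.2 xaz 74.8 p in tool mm [ -9.7 -58.8] F cw -9.3 rad -1.6 fz -0.5 z 0.0684 j7 -0.15 Mz [-1.77 -0.2  -0.09]
```

Emit:
{"op": "apply_moves", "data": {
  "commands": [
    {"translation": [0.005,-0.0008,0],"rotation": [0,0,0.006],"claw": 1},
    {"translation": [0.005,-0.0008,0],"rotation": [0,0,0.006],"claw": 1},
    {"translation": [0.004,-0.0006,0],"rotation": [0,0,0.005],"claw": 1},
    {"translation": [0.004,-0.0006,0],"rotation": [0,0,0.005],"claw": 1},
    {"translation": [0,0,0],"rotation": [0,0,0],"claw": 1}
  ]
}}

```text
t: 10.73
tool_pos: [0.4529, -0.1262, 0.0684]
ee_rot: [[0.304, 0.953, -0.0], [0.953, -0.304, -0.003], [-0.003, 0.001, -1.0]]
ft_force: [-0.5, -12.0, 0.0]
opening: -0.0
grasp_force: 6.2
```

```bash
cat >> h.py <<'E'
def torque(b,flip=0):
    s=manip.get_state();R=np.array(s["ee_rot"])[:2,:2];p=np.array(s["tool_pos"][:2])-AX[b];f=np.array(s["ft_force"][:2])
    q=p+R@(np.array([.011,.0145])*(-1 if flip else 1));T=q[0]*f[1]-q[1]*f[0]
    print("t",round(s["t"],2),"contact r",np.hypot(*q).round(4),"T",round(T,3),"N@45",round(T/.045,1),"|F|",np.hypot(*f).round(1))
E
python3 -c "
from h import *
where('star');torque('star')"
```

```text
t 10.73 r mm 59.7 peg az 172.0 xaz 72.3 p in tool mm [-10.1 -58.8] F cw -12.0 rad -1.2 fz 0.0 z 0.0684 j7 -0.2 Mz [-2.75  0.01 -0.16]
t 10.73 contact r 0.0443 T 0.511 N@45 11.3 |F| 12.0
```

Emit:
{"op": "apply_moves", "data": {
  "commands": [
    {"translation": [0.005,-0.0008,0],"rotation": [0,0,0.006],"claw": 1},
    {"translation": [0.005,-0.0008,0],"rotation": [0,0,0.006],"claw": 1},
    {"translation": [0.005,-0.0008,0],"rotation": [0,0,0.006],"claw": 1},
    {"translation": [0.005,-0.0008,0],"rotation": [0,0,0.006],"claw": 1},
    {"translation": [0,0,0],"rotation": [0,0,0],"claw": 1}
  ]
}}

```text
t: 11.15
tool_pos: [0.4532, -0.1235, 0.0684]
ee_rot: [[0.351, 0.937, -0.001], [0.937, -0.351, -0.004], [-0.004, 0.001, -1.0]]
ft_force: [-1.7, -18.1, 0.9]
opening: -0.002
grasp_force: 8.7
```

```bash
python3 -c "
from h import *
where('star');torque('star')"
```

```text
t 11.15 r mm 59.9 peg az 169.4 xaz 69.5 p in tool mm [-10.3 -59. ] F cw -18.1 rad -1.6 fz 0.9 z 0.0684 j7 -0.26 Mz [-3.76  0.32 -0.24]
t 11.15 contact r 0.0445 T 0.776 N@45 17.2 |F| 18.1
```

Emit:
{"op": "apply_moves", "data": {
  "commands": [
    {"translation": [0,0,0],"rotation": [0,0,0],"claw": 1},
    {"translation": [0,0,0],"rotation": [0,0,0],"claw": 1},
    {"translation": [0,0,0],"rotation": [0,0,0],"claw": 1},
    {"translation": [0,0,0],"rotation": [0,0,0],"claw": 1},
    {"translation": [0,0,0],"rotation": [0,0,0],"claw": 1}
  ]
}}

```text
t: 11.57
tool_pos: [0.4531, -0.1236, 0.0684]
ee_rot: [[0.35, 0.937, -0.001], [0.937, -0.35, -0.004], [-0.004, 0.001, -1.0]]
ft_force: [-1.6, -17.6, 0.6]
opening: -0.002
grasp_force: 8.5
```

```bash
python3 -c "
from h import *
where('star');torque('star')"
```

```text
t 11.57 r mm 59.9 peg az 169.5 xaz 69.5 p in tool mm [-10.4 -59. ] F cw -17.6 rad -1.6 fz 0.6 z 0.0684 j7 -0.25 Mz [-3.64  0.29 -0.23]
t 11.57 contact r 0.0445 T 0.754 N@45 16.8 |F| 17.6
```

Emit:
{"op": "apply_moves", "data": {
  "commands": [
    {"translation": [0,0,0],"rotation": [0,0,0],"claw": 1},
    {"translation": [0,0,0],"rotation": [0,0,0],"claw": 1},
    {"translation": [-0.03,0,0],"rotation": [0,0,0],"claw": 1},
    {"translation": [-0.04,0,0],"rotation": [0,0,0],"claw": 1},
    {"translation": [-0.03,0,0],"rotation": [0,0,0],"claw": 1}
  ]
}}

```text
t: 11.98
tool_pos: [0.4463, -0.1383, 0.0681]
ee_rot: [[0.348, 0.938, -0.001], [0.938, -0.348, 0.001], [0.0, -0.001, -1.0]]
ft_force: [-0.0, -0.5, 0.2]
opening: 0.004
grasp_force: 0.0
```

Emit:
{"op": "apply_moves", "data": {
  "commands": [
    {"translation": [0,0,-0.09],"rotation": [0,0,0],"claw": 1},
    {"translation": [0,0,-0.09],"rotation": [0,0,0],"claw": 1},
    {"translation": [0,0,-0.09],"rotation": [0,0,0],"claw": 1},
    {"translation": [0,0,-0.09],"rotation": [0,0,0],"claw": 1},
    {"translation": [0,0,-0.05],"rotation": [0,0,0],"claw": 1}
  ]
}}

```text
t: 12.4
tool_pos: [0.4473, -0.1377, 0.152]
ee_rot: [[0.348, 0.938, 0.001], [0.938, -0.348, 0.0], [0.001, 0.001, -1.0]]
ft_force: [1.4, -0.0, -0.0]
opening: -0.001
grasp_force: 0.0
```

```bash
python3 -c "
from h import *
plan('bar',-170,0,.012,.15)"
```

```text
t 12.4 pos [ 0.4473 -0.1377  0.152 ] goal [ 0.4977 -0.0286] 0.15 tool shift/0.2: [0.599 0.046 0.01 ] cw turn deg -45.3 /2rad -0.396 j7 -0.17 tilt [ 0.001  0.001 -1.   ] f [ 1.4 -0.  -0. ]
```

Emit:
{"op": "apply_moves", "data": {
  "commands": [
    {"translation": [0.12,0.009,0.002],"rotation": [0,0,0],"claw": 1},
    {"translation": [0.12,0.009,0.002],"rotation": [0,0,0],"claw": 1},
    {"translation": [0.12,0.009,0.002],"rotation": [0,0,0],"claw": 1},
    {"translation": [0.12,0.009,0.002],"rotation": [0,0,0],"claw": 1},
    {"translation": [0.12,0.009,0.002],"rotation": [0,0,0],"claw": 1}
  ]
}}

```text
t: 12.82
tool_pos: [0.4972, -0.0274, 0.1479]
ee_rot: [[0.348, 0.937, -0.001], [0.937, -0.348, 0.0], [0.0, -0.001, -1.0]]
ft_force: [0.8, -0.6, 0.5]
opening: -0.002
grasp_force: 0.0
```

Emit:
{"op": "apply_moves", "data": {
  "commands": [
    {"translation": [0,0,0],"rotation": [0,0,-0.05],"claw": 1},
    {"translation": [0,0,0],"rotation": [0,0,-0.05],"claw": 1},
    {"translation": [0,0,0],"rotation": [0,0,-0.05],"claw": 1},
    {"translation": [0,0,0],"rotation": [0,0,-0.05],"claw": 1},
    {"translation": [0,0,0],"rotation": [0,0,-0.05],"claw": 1}
  ]
}}

```text
t: 13.23
tool_pos: [0.4968, -0.0283, 0.1477]
ee_rot: [[-0.149, 0.989, -0.001], [0.989, 0.149, 0.001], [0.001, -0.001, -1.0]]
ft_force: [0.4, -0.7, 0.6]
opening: -0.002
grasp_force: 0.0
```

Emit:
{"op": "apply_moves", "data": {
  "commands": [
    {"translation": [0,0,0],"rotation": [0,0,-0.05],"claw": 1},
    {"translation": [0,0,0],"rotation": [0,0,-0.05],"claw": 1},
    {"translation": [0,0,0],"rotation": [0,0,-0.046],"claw": 1},
    {"translation": [0,0,0],"rotation": [0,0,0],"claw": 1},
    {"translation": [0,0,0],"rotation": [0,0,0],"claw": 1}
  ]
}}

```text
t: 13.65
tool_pos: [0.4969, -0.0285, 0.1479]
ee_rot: [[-0.42, 0.908, -0.001], [0.908, 0.42, 0.0], [0.001, -0.001, -1.0]]
ft_force: [0.2, 0.0, -0.3]
opening: -0.001
grasp_force: 0.0
```

```bash
python3 -c "
from h import *
plan('bar',-170,0,.012,.068)"
```

```text
t 13.65 pos [ 0.4969 -0.0285  0.1479] goal [ 0.4977 -0.0286] 0.068 tool shift/0.2: [-0.002  0.003  0.399] cw turn deg -0.2 /2rad -0.002 j7 0.34 tilt [ 0.001 -0.001 -1.   ] f [ 0.2  0.  -0.3]
```

Emit:
{"op": "apply_moves", "data": {
  "commands": [
    {"translation": [0,0,0.09],"rotation": [0,0,0],"claw": 1},
    {"translation": [0,0,0.09],"rotation": [0,0,0],"claw": 1},
    {"translation": [0,0,0.09],"rotation": [0,0,0],"claw": 1},
    {"translation": [0,0,0.08],"rotation": [0,0,0],"claw": 1},
    {"translation": [0,0,0.05],"rotation": [0,0,0],"claw": 1}
  ]
}}

```text
t: 14.07
tool_pos: [0.4962, -0.0286, 0.0665]
ee_rot: [[-0.419, 0.908, -0.002], [0.908, 0.419, 0.0], [0.001, -0.002, -1.0]]
ft_force: [-0.1, -0.1, -0.9]
opening: 0.0
grasp_force: 0.0
```

Emit:
{"op": "apply_moves", "data": {
  "commands": [
    {"translation": [0.01,0.002,0],"rotation": [0,0,0],"claw": 1},
    {"translation": [0.01,0.002,0],"rotation": [0,0,0],"claw": 1},
    {"translation": [0.01,0.002,0],"rotation": [0,0,0],"claw": 1},
    {"translation": [0.01,0.002,0],"rotation": [0,0,0],"claw": 1},
    {"translation": [0.005,0.002,0],"rotation": [0,0,0],"claw": 1}
  ]
}}

```text
t: 14.48
tool_pos: [0.4958, -0.0193, 0.0692]
ee_rot: [[-0.421, 0.907, 0.001], [0.907, 0.421, -0.0], [-0.001, 0.001, -1.0]]
ft_force: [0.2, -0.3, -0.0]
opening: 0.001
grasp_force: 0.0
```

```bash
python3 -c "
from h import *
where('bar')"
```

```text
t 14.48 r mm 61.1 peg az -146.9 xaz 114.9 p in tool mm [ -8.6 -60.5] F cw -0.4 rad 0.1 fz -0.0 z 0.0692 j7 0.27 Mz [-0.   -0.01  0.03]
```

Emit:
{"op": "apply_moves", "data": {
  "commands": [
    {"translation": [0.0359,-0.0016,0],"rotation": [0,0,0.06],"claw": 1},
    {"translation": [0.0359,-0.0016,0],"rotation": [0,0,0.06],"claw": 1},
    {"translation": [0.0359,-0.0016,0],"rotation": [0,0,0.06],"claw": 1},
    {"translation": [0.0359,-0.0016,0],"rotation": [0,0,0.06],"claw": 1},
    {"translation": [0.0359,-0.0016,0],"rotation": [0,0,0.06],"claw": 1}
  ]
}}

```text
t: 14.9
tool_pos: [0.4865, 0.0143, 0.0688]
ee_rot: [[0.171, 0.985, -0.0], [0.985, -0.171, -0.001], [-0.001, -0.0, -1.0]]
ft_force: [-2.2, -2.1, 1.3]
opening: -0.001
grasp_force: 1.4
```

```bash
python3 -c "
from h import *
where('bar')"
```

```text
t 14.9 r mm 60.5 peg az 179.7 xaz 80.2 p in tool mm [-10.  -59.7] F cw -2.1 rad 2.1 fz 1.3 z 0.0688 j7 -0.39 Mz [-0.45  0.47  0.02]
```

Emit:
{"op": "apply_moves", "data": {
  "commands": [
    {"translation": [0.0359,-0.0025,0],"rotation": [0,0,0.06],"claw": 1},
    {"translation": [0.0359,-0.0025,0],"rotation": [0,0,0.06],"claw": 1},
    {"translation": [0.0359,-0.0025,0],"rotation": [0,0,0.06],"claw": 1},
    {"translation": [0.0359,-0.0025,0],"rotation": [0,0,0.06],"claw": 1},
    {"translation": [0.0359,-0.0025,0],"rotation": [0,0,0.06],"claw": 1}
  ]
}}

```text
t: 15.32
tool_pos: [0.4979, 0.0484, 0.0686]
ee_rot: [[0.697, 0.717, -0.001], [0.717, -0.697, -0.0], [-0.001, -0.0, -1.0]]
ft_force: [-2.6, -0.5, -0.6]
opening: 0.004
grasp_force: 1.4
```

Emit:
{"op": "apply_moves", "data": {
  "commands": [
    {"translation": [0.0085,-0.0014,0],"rotation": [0,0,0.015],"claw": 1},
    {"translation": [0.0085,-0.0014,0],"rotation": [0,0,0.015],"claw": 1},
    {"translation": [0.0085,-0.0014,0],"rotation": [0,0,0.015],"claw": 1},
    {"translation": [0.0085,-0.0014,0],"rotation": [0,0,0.015],"claw": 1},
    {"translation": [0,0,0],"rotation": [0,0,0],"claw": 1}
  ]
}}

```text
t: 15.73
tool_pos: [0.5025, 0.054, 0.0686]
ee_rot: [[0.775, 0.632, -0.0], [0.632, -0.775, -0.0], [-0.0, -0.0, -1.0]]
ft_force: [-2.7, -0.3, 0.6]
opening: 0.003
grasp_force: 1.1
```

```bash
python3 -c "
from h import *
where('bar')"
```

```text
t 15.73 r mm 59.9 peg az 138.1 xaz 39.2 p in tool mm [ -9.2 -59.2] F cw -2.1 rad 1.8 fz 0.6 z 0.0686 j7 -1.18 Mz [0.04 0.58 0.  ]
```

Travel so far is about 1.25 rad, so from here I use fine steps.

Emit:
{"op": "apply_moves", "data": {
  "commands": [
    {"translation": [0.0074,-0.0011,0],"rotation": [0,0,0.0125],"claw": 1},
    {"translation": [0.0074,-0.0011,0],"rotation": [0,0,0.0125],"claw": 1},
    {"translation": [0.0074,-0.0011,0],"rotation": [0,0,0.0125],"claw": 1},
    {"translation": [0.0074,-0.0011,0],"rotation": [0,0,0.0125],"claw": 1},
    {"translation": [0,0,0],"rotation": [0,0,0],"claw": 1}
  ]
}}

```text
t: 16.15
tool_pos: [0.5067, 0.0581, 0.0685]
ee_rot: [[0.833, 0.553, -0.0], [0.553, -0.833, 0.0], [-0.0, -0.0, -1.0]]
ft_force: [-3.1, 0.4, 0.0]
opening: 0.001
grasp_force: 1.2
```

Emit:
{"op": "apply_moves", "data": {
  "commands": [
    {"translation": [0.0074,-0.0011,0],"rotation": [0,0,0.0125],"claw": 1},
    {"translation": [0.0074,-0.0011,0],"rotation": [0,0,0.0125],"claw": 1},
    {"translation": [0.0074,-0.0011,0],"rotation": [0,0,0.0125],"claw": 1},
    {"translation": [0.0074,-0.0011,0],"rotation": [0,0,0.0125],"claw": 1},
    {"translation": [0,0,0],"rotation": [0,0,0],"claw": 1}
  ]
}}

```text
t: 16.57
tool_pos: [0.5114, 0.0619, 0.0685]
ee_rot: [[0.884, 0.467, -0.0], [0.467, -0.884, 0.0], [-0.0, -0.0, -1.0]]
ft_force: [-2.3, 0.0, 0.3]
opening: 0.0
grasp_force: 1.1
```

Emit:
{"op": "apply_moves", "data": {
  "commands": [
    {"translation": [0.0074,-0.0011,0],"rotation": [0,0,0.0125],"claw": 1},
    {"translation": [0.0074,-0.0011,0],"rotation": [0,0,0.0125],"claw": 1},
    {"translation": [0.0074,-0.0011,0],"rotation": [0,0,0.0125],"claw": 1},
    {"translation": [0.0074,-0.0011,0],"rotation": [0,0,0.0125],"claw": 1},
    {"translation": [0,0,0],"rotation": [0,0,0],"claw": 1}
  ]
}}

```text
t: 16.98
tool_pos: [0.5164, 0.0652, 0.0684]
ee_rot: [[0.926, 0.377, -0.0], [0.377, -0.926, 0.0], [-0.0, -0.0, -1.0]]
ft_force: [-2.5, 1.1, 0.2]
opening: -0.004
grasp_force: 1.1
```

Emit:
{"op": "apply_moves", "data": {
  "commands": [
    {"translation": [0.0074,-0.0011,0],"rotation": [0,0,0.0125],"claw": 1},
    {"translation": [0.0074,-0.0011,0],"rotation": [0,0,0.0125],"claw": 1},
    {"translation": [0.0074,-0.0011,0],"rotation": [0,0,0.0125],"claw": 1},
    {"translation": [0.0074,-0.0011,0],"rotation": [0,0,0.0125],"claw": 1},
    {"translation": [0,0,0],"rotation": [0,0,0],"claw": 1}
  ]
}}

```text
t: 17.4
tool_pos: [0.5218, 0.068, 0.0685]
ee_rot: [[0.959, 0.283, 0.0], [0.283, -0.959, 0.0], [0.0, -0.0, -1.0]]
ft_force: [-3.0, 0.5, 0.8]
opening: 0.003
grasp_force: 1.1
```

```bash
python3 -c "
from h import *
where('bar')"
```

```text
t 17.4 r mm 59.7 peg az 115.0 xaz 16.4 p in tool mm [ -8.9 -59. ] F cw -2.5 rad 1.7 fz 0.8 z 0.0685 j7 -1.6 Mz [0.1  0.42 0.08]
```

Emit:
{"op": "apply_moves", "data": {
  "commands": [
    {"translation": [0.0074,-0.0012,0],"rotation": [0,0,0.0125],"claw": 1},
    {"translation": [0.0074,-0.0012,0],"rotation": [0,0,0.0125],"claw": 1},
    {"translation": [0.0074,-0.0012,0],"rotation": [0,0,0.0125],"claw": 1},
    {"translation": [0.0074,-0.0012,0],"rotation": [0,0,0.0125],"claw": 1},
    {"translation": [0,0,0],"rotation": [0,0,0],"claw": 1}
  ]
}}

```text
t: 17.82
tool_pos: [0.5273, 0.0703, 0.0684]
ee_rot: [[0.983, 0.186, 0.0], [0.186, -0.983, 0.0], [0.0, -0.0, -1.0]]
ft_force: [-2.0, 0.6, -0.1]
opening: -0.001
grasp_force: 1.1
```

Emit:
{"op": "apply_moves", "data": {
  "commands": [
    {"translation": [0.0074,-0.0012,0],"rotation": [0,0,0.0125],"claw": 1},
    {"translation": [0.0074,-0.0012,0],"rotation": [0,0,0.0125],"claw": 1},
    {"translation": [0.0074,-0.0012,0],"rotation": [0,0,0.0125],"claw": 1},
    {"translation": [0.0074,-0.0012,0],"rotation": [0,0,0.0125],"claw": 1},
    {"translation": [0,0,0],"rotation": [0,0,0],"claw": 1}
  ]
}}

```text
t: 18.23
tool_pos: [0.5332, 0.0721, 0.0683]
ee_rot: [[0.996, 0.084, 0.0], [0.084, -0.996, -0.0], [0.0, 0.0, -1.0]]
ft_force: [-1.0, 0.7, 1.9]
opening: 0.004
grasp_force: 1.0
```

Emit:
{"op": "apply_moves", "data": {
  "commands": [
    {"translation": [0.0074,-0.0012,0],"rotation": [0,0,0.0125],"claw": 1},
    {"translation": [0.0074,-0.0012,0],"rotation": [0,0,0.0125],"claw": 1},
    {"translation": [0.0074,-0.0012,0],"rotation": [0,0,0.0125],"claw": 1},
    {"translation": [0.0074,-0.0012,0],"rotation": [0,0,0.0125],"claw": 1},
    {"translation": [0,0,0],"rotation": [0,0,0],"claw": 1}
  ]
}}

```text
t: 18.65
tool_pos: [0.5391, 0.0734, 0.0683]
ee_rot: [[1.0, -0.017, 0.0], [-0.017, -1.0, -0.0], [0.0, 0.0, -1.0]]
ft_force: [-1.8, -1.0, 1.0]
opening: 0.001
grasp_force: 1.0
```

Emit:
{"op": "apply_moves", "data": {
  "commands": [
    {"translation": [0.0074,-0.0012,0],"rotation": [0,0,0.0125],"claw": 1},
    {"translation": [0.0074,-0.0012,0],"rotation": [0,0,0.0125],"claw": 1},
    {"translation": [0.0074,-0.0012,0],"rotation": [0,0,0.0125],"claw": 1},
    {"translation": [0.0074,-0.0012,0],"rotation": [0,0,0.0125],"claw": 1},
    {"translation": [0,0,0],"rotation": [0,0,0],"claw": 1}
  ]
}}

```text
t: 19.07
tool_pos: [0.545, 0.074, 0.0683]
ee_rot: [[0.993, -0.116, 0.0], [-0.116, -0.993, -0.0], [0.0, 0.0, -1.0]]
ft_force: [-2.0, -1.5, 0.1]
opening: 0.003
grasp_force: 0.9
```

```bash
python3 -c "
from h import *
where('bar')"
```

```text
t 19.07 r mm 60.0 peg az 91.9 xaz -6.7 p in tool mm [ -8.9 -59.3] F cw -2.1 rad -1.4 fz 0.1 z 0.0683 j7 -2.0 Mz [-0.11  0.43 -0.01]
```

Emit:
{"op": "apply_moves", "data": {
  "commands": [
    {"translation": [0.0074,-0.0011,0],"rotation": [0,0,0.009],"claw": 1},
    {"translation": [0.0074,-0.0011,0],"rotation": [0,0,0.009],"claw": 1},
    {"translation": [0.0074,-0.0011,0],"rotation": [0,0,0.009],"claw": 1},
    {"translation": [0.0074,-0.0011,0],"rotation": [0,0,0.009],"claw": 1},
    {"translation": [0,0,0],"rotation": [0,0,0],"claw": 1}
  ]
}}

```text
t: 19.48
tool_pos: [0.5506, 0.0741, 0.0682]
ee_rot: [[0.982, -0.187, -0.001], [-0.187, -0.982, -0.0], [-0.001, 0.0, -1.0]]
ft_force: [-4.0, -0.9, 1.4]
opening: -0.002
grasp_force: 1.7
```

Emit:
{"op": "apply_moves", "data": {
  "commands": [
    {"translation": [0.0037,-0.0005,0],"rotation": [0,0,0.005],"claw": 1},
    {"translation": [0.0037,-0.0005,0],"rotation": [0,0,0.005],"claw": 1},
    {"translation": [0.0037,-0.0005,0],"rotation": [0,0,0.005],"claw": 1},
    {"translation": [0.0037,-0.0005,0],"rotation": [0,0,0.005],"claw": 1},
    {"translation": [0,0,0],"rotation": [0,0,0],"claw": 1}
  ]
}}

```text
t: 19.9
tool_pos: [0.5526, 0.0741, 0.068]
ee_rot: [[0.974, -0.225, -0.002], [-0.225, -0.974, -0.0], [-0.002, 0.001, -1.0]]
ft_force: [-7.3, 0.4, 3.1]
opening: 0.0
grasp_force: 3.5
```

```bash
python3 -c "
from h import *
where('bar');torque('bar')"
```

```text
t 19.9 r mm 60.3 peg az 84.7 xaz -13.0 p in tool mm [ -8.1 -59.8] F cw -7.3 rad -0.3 fz 3.1 z 0.068 j7 -2.1 Mz [-0.07  1.57 -0.07]
t 19.9 contact r 0.0454 T 0.32 N@45 7.1 |F| 7.3
```

Emit:
{"op": "apply_moves", "data": {
  "commands": [
    {"translation": [0.0055,-0.0008,0],"rotation": [0,0,0.006],"claw": 1},
    {"translation": [0.0055,-0.0008,0],"rotation": [0,0,0.006],"claw": 1},
    {"translation": [0.0055,-0.0008,0],"rotation": [0,0,0.006],"claw": 1},
    {"translation": [0.0055,-0.0008,0],"rotation": [0,0,0.006],"claw": 1},
    {"translation": [0,0,0],"rotation": [0,0,0],"claw": 1}
  ]
}}

```text
t: 20.32
tool_pos: [0.5556, 0.0739, 0.0675]
ee_rot: [[0.962, -0.271, -0.005], [-0.271, -0.962, -0.0], [-0.005, 0.002, -1.0]]
ft_force: [-13.7, 0.8, 5.9]
opening: -0.001
grasp_force: 6.2
```

```bash
python3 -c "
from h import *
where('bar');torque('bar')"
```

```text
t 20.32 r mm 60.5 peg az 81.8 xaz -15.7 p in tool mm [ -8. -60.] F cw -13.7 rad -1.2 fz 5.9 z 0.0675 j7 -2.14 Mz [ 0.07  2.71 -0.1 ]
t 20.32 contact r 0.0456 T 0.602 N@45 13.4 |F| 13.8
```

Emit:
{"op": "apply_moves", "data": {
  "commands": [
    {"translation": [0.0055,-0.0008,0],"rotation": [0,0,0.006],"claw": 1},
    {"translation": [0.0055,-0.0008,0],"rotation": [0,0,0.006],"claw": 1},
    {"translation": [0,0,0],"rotation": [0,0,0],"claw": 1},
    {"translation": [0,0,0],"rotation": [0,0,0],"claw": 1},
    {"translation": [0,0,0],"rotation": [0,0,0],"claw": 1}
  ]
}}

```text
t: 20.73
tool_pos: [0.5569, 0.0738, 0.0673]
ee_rot: [[0.956, -0.293, -0.007], [-0.293, -0.956, -0.0], [-0.006, 0.002, -1.0]]
ft_force: [-15.3, 0.3, 5.7]
opening: 0.001
grasp_force: 7.4
```

```bash
python3 -c "
from h import *
where('bar');torque('bar')"
```

```text
t 20.73 r mm 60.6 peg az 80.6 xaz -17.1 p in tool mm [ -8.1 -60.1] F cw -15.1 rad -2.2 fz 5.7 z 0.0673 j7 -2.17 Mz [ 0.1   3.3  -0.16]
t 20.73 contact r 0.0457 T 0.659 N@45 14.6 |F| 15.3
```

Emit:
{"op": "apply_moves", "data": {
  "commands": [
    {"translation": [0.006,-0.0008,0],"rotation": [0,0,0.006],"claw": 1},
    {"translation": [0,0,0],"rotation": [0,0,0],"claw": 1},
    {"translation": [0,0,0],"rotation": [0,0,0],"claw": 1},
    {"translation": [0,0,0],"rotation": [0,0,0],"claw": 1},
    {"translation": [0,0,0],"rotation": [0,0,0],"claw": 1}
  ]
}}

```text
t: 21.15
tool_pos: [0.5577, 0.0737, 0.0673]
ee_rot: [[0.952, -0.305, -0.008], [-0.305, -0.952, -0.0], [-0.007, 0.003, -1.0]]
ft_force: [-17.8, 1.8, 6.6]
opening: 0.003
grasp_force: 8.1
```

```bash
python3 -c "
from h import *
where('bar');torque('bar')"
```

```text
t 21.15 r mm 60.7 peg az 79.8 xaz -17.7 p in tool mm [ -8.  -60.1] F cw -17.8 rad -1.4 fz 6.6 z 0.0673 j7 -2.18 Mz [ 0.21  3.53 -0.2 ]
t 21.15 contact r 0.0457 T 0.786 N@45 17.5 |F| 17.9
```

Emit:
{"op": "apply_moves", "data": {
  "commands": [
    {"translation": [0,0,0],"rotation": [0,0,0],"claw": 1},
    {"translation": [0,0,0],"rotation": [0,0,0],"claw": 1},
    {"translation": [0,0,0],"rotation": [0,0,0],"claw": 1},
    {"translation": [-0.02,0,0],"rotation": [0,0,0],"claw": 1},
    {"translation": [-0.04,0,0],"rotation": [0,0,0],"claw": 1}
  ]
}}

```text
t: 21.57
tool_pos: [0.5495, 0.0767, 0.068]
ee_rot: [[0.952, -0.306, -0.001], [-0.306, -0.952, 0.0], [-0.001, 0.0, -1.0]]
ft_force: [-0.4, 0.2, -0.5]
opening: -0.002
grasp_force: 0.0
```

Emit:
{"op": "apply_moves", "data": {
  "commands": [
    {"translation": [-0.03,0,0],"rotation": [0,0,0],"claw": 1},
    {"translation": [0,0,-0.1],"rotation": [0,0,0],"claw": 1},
    {"translation": [0,0,-0.1],"rotation": [0,0,0],"claw": 1},
    {"translation": [0,0,-0.1],"rotation": [0,0,0],"claw": 1},
    {"translation": [0,0,-0.1],"rotation": [0,0,0],"claw": 1}
  ]
}}

```text
t: 21.98
tool_pos: [0.5451, 0.0787, 0.1498]
ee_rot: [[0.952, -0.305, 0.002], [-0.305, -0.952, 0.0], [0.002, -0.001, -1.0]]
ft_force: [1.7, 0.2, 0.1]
opening: -0.001
grasp_force: 0.0
```

```bash
python3 -c "
from h import *
plan('crank',52,1,.012,.15)"
```

```text
t 21.98 pos [0.5451 0.0787 0.1498] goal [0.5882 0.2267] 0.15 tool shift/0.2: [-0.021 -0.77  -0.   ] cw turn deg -174.8 /2rad -1.525 j7 -2.16 tilt [ 0.002 -0.001 -1.   ] f [1.7 0.2 0.1]
```

Emit:
{"op": "apply_moves", "data": {
  "commands": [
    {"translation": [-0.004,-0.154,0],"rotation": [0,0,0],"claw": 1},
    {"translation": [-0.004,-0.154,0],"rotation": [0,0,0],"claw": 1},
    {"translation": [-0.004,-0.154,0],"rotation": [0,0,0],"claw": 1},
    {"translation": [-0.004,-0.154,0],"rotation": [0,0,0],"claw": 1},
    {"translation": [-0.004,-0.154,0],"rotation": [0,0,0],"claw": 1}
  ]
}}

```text
t: 22.4
tool_pos: [0.5887, 0.2281, 0.149]
ee_rot: [[0.952, -0.306, 0.002], [-0.306, -0.952, 0.001], [0.002, -0.002, -1.0]]
ft_force: [0.1, -0.4, 0.4]
opening: 0.003
grasp_force: 0.0
```

Emit:
{"op": "apply_moves", "data": {
  "commands": [
    {"translation": [0,0,0],"rotation": [0,0,-0.061],"claw": 1},
    {"translation": [0,0,0],"rotation": [0,0,-0.061],"claw": 1},
    {"translation": [0,0,0],"rotation": [0,0,-0.061],"claw": 1},
    {"translation": [0,0,0],"rotation": [0,0,-0.061],"claw": 1},
    {"translation": [0,0,0],"rotation": [0,0,-0.061],"claw": 1}
  ]
}}

```text
t: 22.82
tool_pos: [0.5883, 0.2268, 0.1487]
ee_rot: [[0.954, 0.301, 0.002], [0.301, -0.954, 0.001], [0.002, -0.0, -1.0]]
ft_force: [-0.1, 0.1, 0.6]
opening: -0.004
grasp_force: 0.0
```

Emit:
{"op": "apply_moves", "data": {
  "commands": [
    {"translation": [0,0,0],"rotation": [0,0,-0.061],"claw": 1},
    {"translation": [0,0,0],"rotation": [0,0,-0.061],"claw": 1},
    {"translation": [0,0,0],"rotation": [0,0,-0.061],"claw": 1},
    {"translation": [0,0,0],"rotation": [0,0,-0.061],"claw": 1},
    {"translation": [0,0,0],"rotation": [0,0,-0.061],"claw": 1}
  ]
}}

```text
t: 23.23
tool_pos: [0.5883, 0.2267, 0.1488]
ee_rot: [[0.609, 0.793, 0.002], [0.793, -0.609, 0.001], [0.002, 0.001, -1.0]]
ft_force: [-0.1, 0.3, 0.9]
opening: 0.001
grasp_force: 0.0
```

Emit:
{"op": "apply_moves", "data": {
  "commands": [
    {"translation": [0,0,0],"rotation": [0,0,-0.061],"claw": 1},
    {"translation": [0,0,0],"rotation": [0,0,-0.061],"claw": 1},
    {"translation": [0,0,0],"rotation": [0,0,-0.061],"claw": 1},
    {"translation": [0,0,0],"rotation": [0,0,-0.061],"claw": 1},
    {"translation": [0,0,0],"rotation": [0,0,-0.061],"claw": 1}
  ]
}}

```text
t: 23.65
tool_pos: [0.5883, 0.2267, 0.1488]
ee_rot: [[0.045, 0.999, 0.002], [0.999, -0.045, 0.001], [0.001, 0.002, -1.0]]
ft_force: [-0.0, -0.5, -0.1]
opening: -0.002
grasp_force: 0.0
```

Emit:
{"op": "apply_moves", "data": {
  "commands": [
    {"translation": [0,0,0],"rotation": [0,0,-0.061],"claw": 1},
    {"translation": [0,0,0],"rotation": [0,0,-0.061],"claw": 1},
    {"translation": [0,0,0],"rotation": [0,0,-0.061],"claw": 1},
    {"translation": [0,0,0],"rotation": [0,0,-0.061],"claw": 1},
    {"translation": [0,0,0],"rotation": [0,0,-0.061],"claw": 1}
  ]
}}

```text
t: 24.07
tool_pos: [0.5884, 0.2266, 0.1488]
ee_rot: [[-0.535, 0.845, 0.002], [0.845, 0.535, 0.001], [-0.0, 0.002, -1.0]]
ft_force: [-0.7, -0.5, 0.2]
opening: 0.002
grasp_force: 0.0
```

Emit:
{"op": "apply_moves", "data": {
  "commands": [
    {"translation": [0,0,0],"rotation": [0,0,-0.061],"claw": 1},
    {"translation": [0,0,0],"rotation": [0,0,-0.061],"claw": 1},
    {"translation": [0,0,0],"rotation": [0,0,-0.061],"claw": 1},
    {"translation": [0,0,0],"rotation": [0,0,-0.061],"claw": 1},
    {"translation": [0,0,0],"rotation": [0,0,-0.061],"claw": 1}
  ]
}}

```text
t: 24.48
tool_pos: [0.5884, 0.2266, 0.1488]
ee_rot: [[-0.922, 0.386, 0.002], [0.386, 0.922, 0.001], [-0.001, 0.002, -1.0]]
ft_force: [0.8, 0.3, 0.7]
opening: -0.001
grasp_force: 0.0
```

```bash
python3 -c "
from h import *
plan('crank',52,1,.012,.068)"
```

```text
t 24.48 pos [0.5884 0.2266 0.1488] goal [0.5882 0.2267] 0.068 tool shift/0.2: [ 0.002 -0.001  0.404] cw turn deg 0.3 /2rad 0.003 j7 0.45 tilt [-0.001  0.002 -1.   ] f [0.8 0.3 0.7]
```

Emit:
{"op": "apply_moves", "data": {
  "commands": [
    {"translation": [0,0,0.09],"rotation": [0,0,0],"claw": 1},
    {"translation": [0,0,0.09],"rotation": [0,0,0],"claw": 1},
    {"translation": [0,0,0.09],"rotation": [0,0,0],"claw": 1},
    {"translation": [0,0,0.08],"rotation": [0,0,0],"claw": 1},
    {"translation": [0,0,0.054],"rotation": [0,0,0],"claw": 1}
  ]
}}

```text
t: 24.9
tool_pos: [0.5878, 0.2262, 0.0662]
ee_rot: [[-0.92, 0.392, 0.0], [0.392, 0.92, 0.0], [0.0, 0.0, -1.0]]
ft_force: [-0.1, 0.1, -0.3]
opening: 0.001
grasp_force: 0.0
```

Emit:
{"op": "apply_moves", "data": {
  "commands": [
    {"translation": [-0.006,-0.002,0],"rotation": [0,0,0],"claw": 1},
    {"translation": [-0.006,-0.002,0],"rotation": [0,0,0],"claw": 1},
    {"translation": [-0.006,-0.002,0],"rotation": [0,0,0],"claw": 1},
    {"translation": [-0.006,-0.002,0],"rotation": [0,0,0],"claw": 1},
    {"translation": [-0.006,0,0],"rotation": [0,0,0],"claw": 1}
  ]
}}

```text
t: 25.32
tool_pos: [0.5933, 0.2225, 0.0686]
ee_rot: [[-0.92, 0.391, 0.002], [0.391, 0.92, 0.0], [-0.001, 0.001, -1.0]]
ft_force: [-0.9, 0.8, 0.2]
opening: -0.006
grasp_force: 0.0
```

```bash
python3 -c "
from h import *
where('crank')"
```

```text
t 25.32 r mm 62.0 peg az 77.7 xaz 157.0 p in tool mm [11.5 60.9] F cw -1.0 rad 0.6 fz 0.2 z 0.0686 j7 0.4 Mz [-0.04  0.05  0.02]
```

Emit:
{"op": "apply_moves", "data": {
  "commands": [
    {"translation": [-0.0359,0.0022,0],"rotation": [0,0,0.06],"claw": 1},
    {"translation": [-0.0359,0.0022,0],"rotation": [0,0,0.06],"claw": 1},
    {"translation": [-0.0359,0.0022,0],"rotation": [0,0,0.06],"claw": 1},
    {"translation": [-0.0359,0.0022,0],"rotation": [0,0,0.06],"claw": 1},
    {"translation": [-0.0359,0.0022,0],"rotation": [0,0,0.06],"claw": 1}
  ]
}}

```text
t: 25.73
tool_pos: [0.6231, 0.205, 0.0687]
ee_rot: [[-0.535, 0.845, 0.002], [0.845, 0.535, 0.003], [0.001, 0.004, -1.0]]
ft_force: [3.1, 5.0, -0.4]
opening: 0.005
grasp_force: 2.7
```

```bash
python3 -c "
from h import *
where('crank')"
```

```text
t 25.73 r mm 60.9 peg az 44.9 xaz 122.3 p in tool mm [13.3 59.4] F cw -1.4 rad 5.7 fz -0.4 z 0.0687 j7 -0.1 Mz [ 1.06 -0.52  0.07]
```

```bash
python3 - <<'E'
from h import *
im,_=cams.snapshot("scene");cv2.imwrite("pics/s2.png",cv2.resize(im[110:270,280:480,::-1],None,fx=4,fy=3.75))
im,_=cams.snapshot("top");cv2.imwrite("pics/t2.png",cv2.resize(im[200:330,160:320,::-1],None,fx=4,fy=4))
for c in("top","scene"):
  for t in("crank_bolt_tip","crank_bolt_axis"):
    for r in place_of(c,t)[:1]:print(c,t,r["conf"],np.round(r["xy"]),atz(c,r["xy"],.086).round(3))
E
```

```text
scene crank_bolt_tip 0.83 [391. 191.] [0.619 0.185 0.086]
scene crank_bolt_axis 0.61 [361. 186.] [0.583 0.157 0.086]
```

View pics/s2.png

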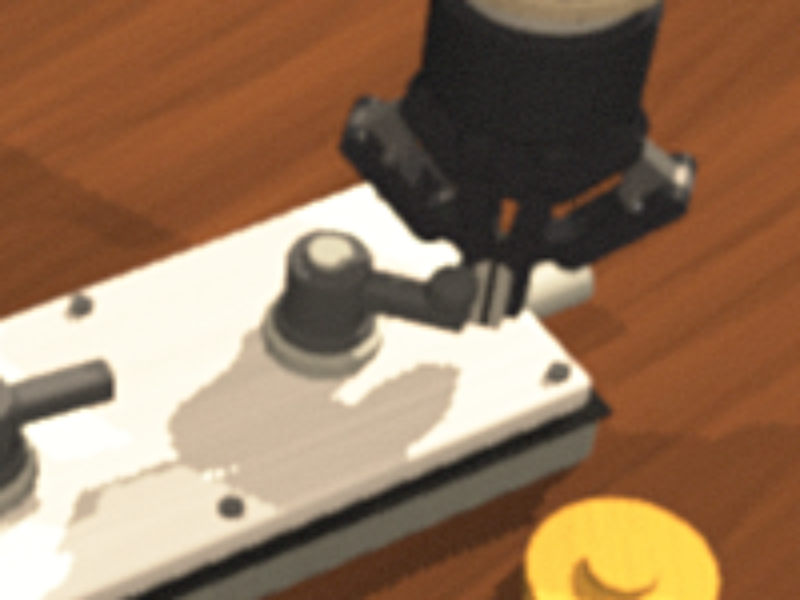

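View pics/t2.png

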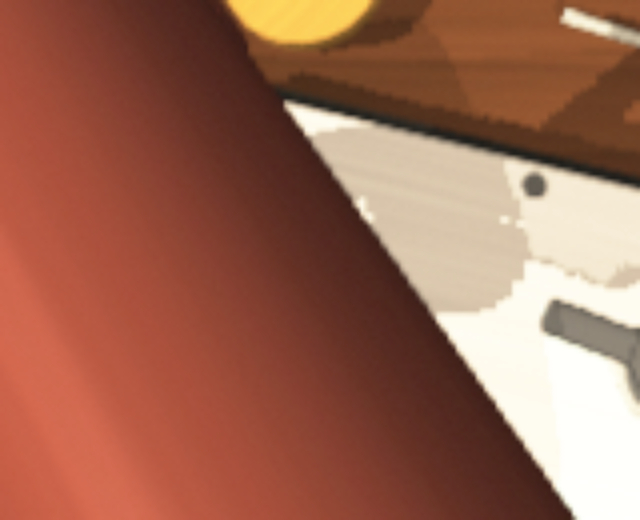

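The scene view shows the shut fingers at about (490,290) have ridden to the outer end of the crank's stub (450,285), and the top view is blocked by the arm. I'll back off and come in closer to the hub, with the flat face on the stub's side.

Emit:
{"op": "apply_moves", "data": {
  "commands": [
    {"translation": [0.02,0.005,0],"rotation": [0,0,0],"claw": 1},
    {"translation": [0.03,0,0],"rotation": [0,0,0],"claw": 1},
    {"translation": [0.03,0,0],"rotation": [0,0,0],"claw": 1},
    {"translation": [0.02,0,0],"rotation": [0,0,0],"claw": 1},
    {"translation": [0,0,0],"rotation": [0,0,0],"claw": 1}
  ]
}}

```text
t: 26.45
tool_pos: [0.611, 0.2219, 0.0675]
ee_rot: [[-0.54, 0.841, -0.001], [0.841, 0.54, 0.0], [0.001, -0.001, -1.0]]
ft_force: [-0.6, -0.1, -0.6]
opening: 0.0
grasp_force: 0.0
```

```bash
python3 - <<'E'
from h import *
where('crank')
cams.snapshot("scene")
for t in("crank_bolt_tip","crank_bolt_axis"):
    for r in place_of("scene",t)[:1]:print(t,r["conf"],np.round(r["xy"]),atz("scene",r["xy"],.086).round(3))
_,d=cams.snapshot("scene");k=cams.get_calibration("scene");K=np.array(k["mtx"]);T=np.array(k["extrinsics"])
v,u=np.nonzero(d>0);w=(T[:3,:3]@(np.linalg.inv(K)@np.array([u,v,np.ones_like(u)])*d[v,u])).T+T[:3,3]
e=w[:,:2]-AX["crank"];r=np.hypot(*e.T);a=np.degrees(np.arctan2(e[:,1],e[:,0]))
m=(w[:,2]>.085)&(w[:,2]<.108)&(r>.024)&(r<.056)
H=np.histogram(a[m],36,(0,180))[0];print([(5*i+2,int(x)) for i,x in enumerate(H) if x>3])
E
```

```text
t 26.45 r mm 67.4 peg az 62.7 xaz 122.7 p in tool mm [33.6 58.4] F cw -0.5 rad -0.4 fz -0.6 z 0.0675 j7 -0.13 Mz [-0.01 -0.   -0.07]
crank_bolt_tip 0.9 [391. 191.] [0.619 0.185 0.086]
crank_bolt_axis 0.63 [361. 187.] [0.583 0.156 0.086]
[(7, 6), (12, 37), (17, 107), (22, 63), (27, 42), (32, 25), (37, 12), (57, 8), (62, 25)]
```

Emit:
{"op": "apply_moves", "data": {
  "commands": [
    {"translation": [0,-0.02,0],"rotation": [0,0,0.027],"claw": 1},
    {"translation": [0,-0.02,0],"rotation": [0,0,0.02],"claw": 1},
    {"translation": [0,-0.02,0],"rotation": [0,0,0.02],"claw": 1},
    {"translation": [0,0,0],"rotation": [0,0,0],"claw": 1},
    {"translation": [0,0,0],"rotation": [0,0,0],"claw": 1}
  ]
}}

```text
t: 27.07
tool_pos: [0.602, 0.2141, 0.0676]
ee_rot: [[-0.422, 0.907, 0.0], [0.907, 0.422, -0.0], [-0.0, 0.0, -1.0]]
ft_force: [-0.3, 0.4, 1.5]
opening: 0.001
grasp_force: 0.0
```

```bash
python3 -c "
from h import *
where('crank')
plan('crank',25,1,.004,.068,tilt=0,s=.045,off=.021)"
```

```text
t 27.07 r mm 56.6 peg az 67.1 xaz 115.0 p in tool mm [38.  41.9] F cw -0.4 rad 0.2 fz 1.5 z 0.0676 j7 -0.25 Mz [ 0.02  0.01 -0.03]
t 27.07 pos [0.602  0.2141 0.0676] goal [0.6102 0.2037] 0.068 tool shift/0.2: [-0.065  0.015 -0.002] cw turn deg -0.0 /2rad -0.0 j7 -0.25 tilt [-0.  0. -1.] f [-0.3  0.4  1.5]
```

Emit:
{"op": "apply_moves", "data": {
  "commands": [
    {"translation": [-0.015,0.003,0],"rotation": [0,0,0],"claw": 1},
    {"translation": [-0.015,0.003,0],"rotation": [0,0,0],"claw": 1},
    {"translation": [-0.015,0.003,0],"rotation": [0,0,0],"claw": 1},
    {"translation": [-0.015,0.003,0],"rotation": [0,0,0],"claw": 1},
    {"translation": [-0.005,0.003,0],"rotation": [0,0,0],"claw": 1}
  ]
}}

```text
t: 27.48
tool_pos: [0.6105, 0.2031, 0.0674]
ee_rot: [[-0.421, 0.907, 0.0], [0.907, 0.421, -0.0], [-0.0, -0.0, -1.0]]
ft_force: [0.3, 0.3, 0.8]
opening: -0.003
grasp_force: 0.0
```

Emit:
{"op": "apply_moves", "data": {
  "commands": [
    {"translation": [-0.0139,0.0057,0],"rotation": [0,0,0.03],"claw": 1},
    {"translation": [-0.0139,0.0057,0],"rotation": [0,0,0.03],"claw": 1},
    {"translation": [-0.0139,0.0057,0],"rotation": [0,0,0.03],"claw": 1},
    {"translation": [-0.0139,0.0057,0],"rotation": [0,0,0.03],"claw": 1},
    {"translation": [-0.0139,0.0057,0],"rotation": [0,0,0.03],"claw": 1}
  ]
}}

```text
t: 27.9
tool_pos: [0.6202, 0.194, 0.0678]
ee_rot: [[-0.133, 0.991, 0.001], [0.991, 0.133, 0.002], [0.002, 0.001, -1.0]]
ft_force: [3.1, 4.9, -1.3]
opening: 0.003
grasp_force: 1.9
```

```bash
python3 -c "
from h import *
where('crank')"
```

```text
t 27.9 r mm 51.3 peg az 38.5 xaz 97.6 p in tool mm [26.4 44. ] F cw -1.9 rad 5.4 fz -1.3 z 0.0678 j7 -0.48 Mz [ 0.81 -0.46  0.06]
```

Emit:
{"op": "apply_moves", "data": {
  "commands": [
    {"translation": [-0.0226,0.0119,0],"rotation": [0,0,0.045],"claw": 1},
    {"translation": [-0.0226,0.0119,0],"rotation": [0,0,0.045],"claw": 1},
    {"translation": [-0.0226,0.0115,0],"rotation": [0,0,0.045],"claw": 1},
    {"translation": [-0.0226,0.0112,0],"rotation": [0,0,0.045],"claw": 1},
    {"translation": [0,0,0],"rotation": [0,0,0],"claw": 1}
  ]
}}

```text
t: 28.32
tool_pos: [0.6299, 0.1742, 0.0678]
ee_rot: [[0.228, 0.974, 0.001], [0.974, -0.228, 0.001], [0.001, 0.001, -1.0]]
ft_force: [2.5, 2.3, -0.4]
opening: 0.001
grasp_force: 1.5
```

```bash
python3 -c "
from h import *
where('crank')
cams.snapshot('scene')
for r in place_of('scene','crank_bolt_tip')[:1]:
  p=atz('scene',r['xy'],.086);print(r['conf'],p.round(3),np.degrees(np.arctan2(p[1]-.162,p[0]-.58)))"
```

```text
t 28.32 r mm 51.4 peg az 13.8 xaz 76.8 p in tool mm [23.3 45.8] F cw -1.6 rad 3.0 fz -0.4 z 0.0678 j7 -0.78 Mz [ 0.45 -0.5   0.02]
0.71 [0.623 0.156 0.086] -7.814615264420242
```

Emit:
{"op": "apply_moves", "data": {
  "commands": [
    {"translation": [-0.0103,0.005,0],"rotation": [0,0,0.0225],"claw": 1},
    {"translation": [-0.0103,0.005,0],"rotation": [0,0,0.0225],"claw": 1},
    {"translation": [-0.0103,0.005,0],"rotation": [0,0,0.0225],"claw": 1},
    {"translation": [-0.0103,0.005,0],"rotation": [0,0,0.0225],"claw": 1},
    {"translation": [0,0,0],"rotation": [0,0,0],"claw": 1}
  ]
}}

```text
t: 28.83
tool_pos: [0.6307, 0.1658, 0.0677]
ee_rot: [[0.393, 0.919, 0.001], [0.919, -0.393, 0.0], [0.001, 0.001, -1.0]]
ft_force: [2.3, 2.9, -0.1]
opening: 0.001
grasp_force: 1.5
```

Emit:
{"op": "apply_moves", "data": {
  "commands": [
    {"translation": [-0.0057,0.0028,0],"rotation": [0,0,0.0125],"claw": 1},
    {"translation": [-0.0057,0.0028,0],"rotation": [0,0,0.0125],"claw": 1},
    {"translation": [-0.0057,0.0028,0],"rotation": [0,0,0.0125],"claw": 1},
    {"translation": [-0.0057,0.0028,0],"rotation": [0,0,0.0125],"claw": 1},
    {"translation": [0,0,0],"rotation": [0,0,0],"claw": 1}
  ]
}}

```text
t: 29.25
tool_pos: [0.6306, 0.1601, 0.0676]
ee_rot: [[0.486, 0.874, 0.0], [0.874, -0.486, -0.0], [-0.0, 0.0, -1.0]]
ft_force: [2.8, 1.8, 1.9]
opening: -0.001
grasp_force: 1.6
```

Emit:
{"op": "apply_moves", "data": {
  "commands": [
    {"translation": [-0.0057,0.0028,0],"rotation": [0,0,0.0125],"claw": 1},
    {"translation": [-0.0057,0.0028,0],"rotation": [0,0,0.0125],"claw": 1},
    {"translation": [-0.0057,0.0028,0],"rotation": [0,0,0.0125],"claw": 1},
    {"translation": [-0.0057,0.0028,0],"rotation": [0,0,0.0125],"claw": 1},
    {"translation": [0,0,0],"rotation": [0,0,0],"claw": 1}
  ]
}}

```text
t: 29.67
tool_pos: [0.63, 0.1549, 0.0675]
ee_rot: [[0.571, 0.821, -0.0], [0.821, -0.571, -0.0], [-0.0, 0.0, -1.0]]
ft_force: [2.9, 0.9, 0.9]
opening: 0.002
grasp_force: 1.5
```

```bash
python3 -c "
from h import *
where('crank')"
```

```text
t 29.67 r mm 50.5 peg az -8.0 xaz 55.2 p in tool mm [22.8 45.1] F cw -1.3 rad 2.7 fz 0.9 z 0.0675 j7 -1.1 Mz [ 0.28 -0.57  0.01]
```

Emit:
{"op": "apply_moves", "data": {
  "commands": [
    {"translation": [-0.0057,0.0029,0],"rotation": [0,0,0.0125],"claw": 1},
    {"translation": [-0.0057,0.0029,0],"rotation": [0,0,0.0125],"claw": 1},
    {"translation": [-0.0057,0.0029,0],"rotation": [0,0,0.0125],"claw": 1},
    {"translation": [-0.0057,0.0029,0],"rotation": [0,0,0.0125],"claw": 1},
    {"translation": [0,0,0],"rotation": [0,0,0],"claw": 1}
  ]
}}

```text
t: 30.08
tool_pos: [0.6291, 0.15, 0.0675]
ee_rot: [[0.65, 0.76, -0.0], [0.76, -0.65, -0.0], [-0.0, 0.0, -1.0]]
ft_force: [3.5, 0.6, 1.4]
opening: -0.002
grasp_force: 1.4
```

Emit:
{"op": "apply_moves", "data": {
  "commands": [
    {"translation": [-0.0057,0.0029,0],"rotation": [0,0,0.0125],"claw": 1},
    {"translation": [-0.0057,0.0029,0],"rotation": [0,0,0.0125],"claw": 1},
    {"translation": [-0.0057,0.0029,0],"rotation": [0,0,0.0125],"claw": 1},
    {"translation": [-0.0057,0.0029,0],"rotation": [0,0,0.0125],"claw": 1},
    {"translation": [0,0,0],"rotation": [0,0,0],"claw": 1}
  ]
}}

```text
t: 30.5
tool_pos: [0.6276, 0.145, 0.0675]
ee_rot: [[0.723, 0.691, -0.0], [0.691, -0.723, -0.0], [-0.0, -0.0, -1.0]]
ft_force: [3.2, 0.5, 1.5]
opening: -0.002
grasp_force: 1.4
```

Emit:
{"op": "apply_moves", "data": {
  "commands": [
    {"translation": [-0.0057,0.0029,0],"rotation": [0,0,0.0125],"claw": 1},
    {"translation": [-0.0057,0.0029,0],"rotation": [0,0,0.0125],"claw": 1},
    {"translation": [-0.0057,0.0029,0],"rotation": [0,0,0.0125],"claw": 1},
    {"translation": [-0.0057,0.0029,0],"rotation": [0,0,0.0125],"claw": 1},
    {"translation": [0,0,0],"rotation": [0,0,0],"claw": 1}
  ]
}}

```text
t: 30.92
tool_pos: [0.6257, 0.1403, 0.0675]
ee_rot: [[0.788, 0.616, -0.0], [0.616, -0.788, -0.0], [-0.0, 0.0, -1.0]]
ft_force: [2.9, -0.4, 0.5]
opening: 0.004
grasp_force: 1.4
```

Emit:
{"op": "apply_moves", "data": {
  "commands": [
    {"translation": [-0.0057,0.0029,0],"rotation": [0,0,0.0125],"claw": 1},
    {"translation": [-0.0057,0.0029,0],"rotation": [0,0,0.0125],"claw": 1},
    {"translation": [-0.0057,0.0029,0],"rotation": [0,0,0.0125],"claw": 1},
    {"translation": [-0.0057,0.0029,0],"rotation": [0,0,0.0125],"claw": 1},
    {"translation": [0,0,0],"rotation": [0,0,0],"claw": 1}
  ]
}}

```text
t: 31.33
tool_pos: [0.6234, 0.1358, 0.0675]
ee_rot: [[0.846, 0.534, -0.0], [0.534, -0.846, -0.0], [-0.0, 0.0, -1.0]]
ft_force: [3.5, -0.1, 0.4]
opening: -0.003
grasp_force: 1.4
```

```bash
python3 -c "
from h import *
where('crank')"
```

```text
t 31.33 r mm 50.7 peg az -31.1 xaz 32.3 p in tool mm [22.7 45.3] F cw -1.7 rad 3.1 fz 0.4 z 0.0675 j7 -1.44 Mz [ 0.   -0.63  0.03]
```

Emit:
{"op": "apply_moves", "data": {
  "commands": [
    {"translation": [-0.0057,0.0029,0],"rotation": [0,0,0.0125],"claw": 1},
    {"translation": [-0.0057,0.0029,0],"rotation": [0,0,0.0125],"claw": 1},
    {"translation": [-0.0057,0.0029,0],"rotation": [0,0,0.0125],"claw": 1},
    {"translation": [-0.0057,0.0029,0],"rotation": [0,0,0.0125],"claw": 1},
    {"translation": [0,0,0],"rotation": [0,0,0],"claw": 1}
  ]
}}

```text
t: 31.75
tool_pos: [0.6206, 0.1315, 0.0675]
ee_rot: [[0.895, 0.447, -0.0], [0.447, -0.895, -0.0], [-0.0, 0.0, -1.0]]
ft_force: [5.0, -0.4, 1.5]
opening: 0.002
grasp_force: 1.4
```

Emit:
{"op": "apply_moves", "data": {
  "commands": [
    {"translation": [-0.0043,0.0022,0],"rotation": [0,0,0.009],"claw": 1},
    {"translation": [-0.0043,0.0022,0],"rotation": [0,0,0.009],"claw": 1},
    {"translation": [-0.0043,0.0022,0],"rotation": [0,0,0.009],"claw": 1},
    {"translation": [-0.0043,0.0022,0],"rotation": [0,0,0.009],"claw": 1},
    {"translation": [0,0,0],"rotation": [0,0,0],"claw": 1}
  ]
}}

```text
t: 32.17
tool_pos: [0.6183, 0.1286, 0.0675]
ee_rot: [[0.924, 0.382, -0.0], [0.382, -0.924, -0.0], [-0.0, 0.0, -1.0]]
ft_force: [3.5, -0.6, 0.1]
opening: -0.0
grasp_force: 1.4
```

Not at the stop yet.

Emit:
{"op": "apply_moves", "data": {
  "commands": [
    {"translation": [-0.0057,0.0029,0],"rotation": [0,0,0.0125],"claw": 1},
    {"translation": [-0.0057,0.0029,0],"rotation": [0,0,0.0125],"claw": 1},
    {"translation": [-0.0057,0.0029,0],"rotation": [0,0,0.0125],"claw": 1},
    {"translation": [-0.0057,0.0029,0],"rotation": [0,0,0.0125],"claw": 1},
    {"translation": [0,0,0],"rotation": [0,0,0],"claw": 1}
  ]
}}

```text
t: 32.58
tool_pos: [0.6148, 0.1249, 0.0675]
ee_rot: [[0.958, 0.287, -0.0], [0.287, -0.958, -0.0], [-0.0, -0.0, -1.0]]
ft_force: [3.1, -0.1, -0.1]
opening: -0.005
grasp_force: 1.6
```

Emit:
{"op": "apply_moves", "data": {
  "commands": [
    {"translation": [-0.0057,0.0029,0],"rotation": [0,0,0.0125],"claw": 1},
    {"translation": [-0.0057,0.0029,0],"rotation": [0,0,0.0125],"claw": 1},
    {"translation": [-0.0057,0.0029,0],"rotation": [0,0,0.0125],"claw": 1},
    {"translation": [-0.0057,0.0029,0],"rotation": [0,0,0.0125],"claw": 1},
    {"translation": [0,0,0],"rotation": [0,0,0],"claw": 1}
  ]
}}

```text
t: 33.0
tool_pos: [0.6125, 0.1226, 0.068]
ee_rot: [[0.982, 0.19, 0.003], [0.19, -0.982, 0.002], [0.004, -0.001, -1.0]]
ft_force: [10.6, 2.7, -3.3]
opening: -0.001
grasp_force: 5.2
```

```bash
python3 -c "
from h import *
where('crank')"
```

```text
t 33.0 r mm 51.1 peg az -50.5 xaz 11.0 p in tool mm [24.4 44.9] F cw -9.9 rad 4.6 fz -3.3 z 0.068 j7 -1.77 Mz [ 0.55 -2.04  0.01]
```

```bash
cat >> h.py <<'E'
def ctorque():
    s=manip.get_state();R=np.array(s["ee_rot"])[:2,:2];p=np.array(s["tool_pos"][:2])-AX["crank"];f=np.array(s["ft_force"][:2])
    pt=R.T@p;c=pt[0]-.021;q=R@np.array([c+.010,np.sqrt(.045**2-c*c)]);T=q[0]*f[1]-q[1]*f[0]
    print("T",round(T,3),"N@45",round(T/.045,1),"|F|",np.hypot(*f).round(1),"F tool",(R.T@f).round(1))
E
python3 -c "
from h import *
ctorque()"
```

```text
T 0.498 N@45 11.1 |F| 10.9 F tool [10.9 -0.7]
```

Emit:
{"op": "apply_moves", "data": {
  "commands": [
    {"translation": [-0.0053,0.0027,0],"rotation": [0,0,0.0117],"claw": 1},
    {"translation": [-0.0053,0.0027,0],"rotation": [0,0,0.0117],"claw": 1},
    {"translation": [-0.0053,0.0027,0],"rotation": [0,0,0.0117],"claw": 1},
    {"translation": [0,0,0],"rotation": [0,0,0],"claw": 1},
    {"translation": [0,0,0],"rotation": [0,0,0],"claw": 1}
  ]
}}

```text
t: 33.42
tool_pos: [0.6109, 0.1211, 0.0684]
ee_rot: [[0.992, 0.123, 0.006], [0.123, -0.992, 0.003], [0.006, -0.002, -1.0]]
ft_force: [14.6, 4.6, -6.1]
opening: -0.003
grasp_force: 7.7
```

```bash
python3 -c "
from h import *
where('crank');ctorque()"
```

```text
t 33.42 r mm 51.3 peg az -52.9 xaz 7.0 p in tool mm [25.7 44.4] F cw -14.5 rad 5.1 fz -6.1 z 0.0684 j7 -1.83 Mz [ 0.86 -2.95  0.07]
T 0.717 N@45 15.9 |F| 15.4 F tool [15.1 -2.8]
```

Emit:
{"op": "apply_moves", "data": {
  "commands": [
    {"translation": [-0.0025,0.0013,0],"rotation": [0,0,0.005],"claw": 1},
    {"translation": [0,0,0],"rotation": [0,0,0],"claw": 1},
    {"translation": [0,0,0],"rotation": [0,0,0],"claw": 1},
    {"translation": [0,0,0],"rotation": [0,0,0],"claw": 1},
    {"translation": [0,0,0],"rotation": [0,0,0],"claw": 1}
  ]
}}

```text
t: 33.83
tool_pos: [0.6107, 0.1209, 0.0684]
ee_rot: [[0.994, 0.113, 0.006], [0.113, -0.994, 0.003], [0.006, -0.002, -1.0]]
ft_force: [16.4, 4.7, -6.3]
opening: 0.003
grasp_force: 8.0
```

```bash
python3 -c "
from h import *
where('crank');ctorque()"
```

```text
t 33.83 r mm 51.3 peg az -53.3 xaz 6.5 p in tool mm [25.8 44.3] F cw -16.0 rad 6.0 fz -6.3 z 0.0684 j7 -1.84 Mz [ 0.99 -3.12 -0.  ]
T 0.795 N@45 17.7 |F| 17.1 F tool [16.8 -2.8]
```

Emit:
{"op": "apply_moves", "data": {
  "commands": [
    {"translation": [0,0,0],"rotation": [0,0,0],"claw": 1},
    {"translation": [0,0,0],"rotation": [0,0,0],"claw": 1},
    {"translation": [0,0,0],"rotation": [0,0,0],"claw": 1},
    {"translation": [0.02,0,0],"rotation": [0,0,0],"claw": 1},
    {"translation": [0.04,0,0],"rotation": [0,0,0],"claw": 1}
  ]
}}

```text
t: 34.25
tool_pos: [0.6194, 0.1218, 0.0676]
ee_rot: [[0.994, 0.113, -0.0], [0.113, -0.994, 0.001], [-0.0, -0.001, -1.0]]
ft_force: [0.0, 0.1, 0.0]
opening: -0.003
grasp_force: 0.0
```

Emit:
{"op": "apply_moves", "data": {
  "commands": [
    {"translation": [0.03,0,0],"rotation": [0,0,0],"claw": 1},
    {"translation": [0,0,-0.1],"rotation": [0,0,0],"claw": 1},
    {"translation": [0,0,-0.1],"rotation": [0,0,0],"claw": 1},
    {"translation": [0,0,-0.1],"rotation": [0,0,0],"claw": 1},
    {"translation": [0,0,-0.1],"rotation": [0,0,0],"claw": 1}
  ]
}}

```text
t: 34.67
tool_pos: [0.6249, 0.121, 0.1478]
ee_rot: [[0.994, 0.113, -0.003], [0.113, -0.994, -0.0], [-0.003, 0.0, -1.0]]
ft_force: [0.6, 0.1, -0.2]
opening: 0.0
grasp_force: 0.0
```

Emit:
{"op": "apply_moves", "data": {
  "commands": [
    {"translation": [0,0,-0.15],"rotation": [0,0,0],"claw": 1},
    {"translation": [0,-0.15,-0.1],"rotation": [0,0,0],"claw": 1},
    {"translation": [0,-0.15,0],"rotation": [0,0,0],"claw": 1},
    {"translation": [0,-0.15,0],"rotation": [0,0,0],"claw": 1},
    {"translation": [0,-0.15,0],"rotation": [0,0,0],"claw": 1}
  ]
}}

```text
t: 35.08
tool_pos: [0.6115, 0.2413, 0.1977]
ee_rot: [[0.994, 0.112, -0.001], [0.112, -0.994, -0.0], [-0.001, 0.0, -1.0]]
ft_force: [0.3, 0.2, -0.9]
opening: -0.002
grasp_force: 0.0
```

```bash
python3 - <<'E'
from h import *
print(manip.get_state()["t"],manip.get_state()["tool_pos"])
im,d=cams.snapshot("scene");cv2.imwrite("pics/s3.png",im[:,:,::-1])
k=cams.get_calibration("scene");K=np.array(k["mtx"]);T=np.array(k["extrinsics"])
v,u=np.nonzero(d>0);w=(T[:3,:3]@(np.linalg.inv(K)@np.array([u,v,np.ones_like(u)])*d[v,u])).T+T[:3,3]
for b in AX:
    e=w[:,:2]-AX[b];r=np.hypot(*e.T);a=np.degrees(np.arctan2(e[:,1],e[:,0]))
    m=(w[:,2]>.085)&(w[:,2]<.108)&(r>.026)&(r<.056)
    print(b,[(-175+10*i,int(x)) for i,x in enumerate(np.histogram(a[m],36,(-180,180))[0]) if x>3])
E
```

```text
35.0833 [0.61145568 0.24133258 0.1977087 ]
star [(-75, 74), (-65, 125), (-55, 46), (35, 101), (45, 116), (55, 48), (145, 5), (155, 53), (165, 66), (175, 18)]
bar [(-125, 5), (-115, 68), (-105, 130), (-95, 33), (55, 31), (65, 114), (75, 61), (85, 4)]
crank [(-85, 9), (-75, 64), (-65, 107), (-55, 12)]
```

View pics/s3.png

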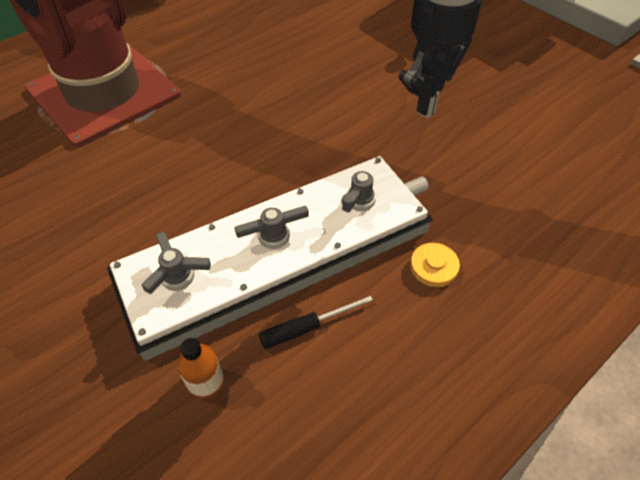

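The picture shows all three bolts turned and the gripper clear at about (430,90). The bottle (200,370), gear (435,265) and screwdriver (315,320) have not moved.

```bash
python3 -c "
from h import *
print(ticket.close_job())"
```

```text
the job is handed in; nothing more can be done
None
```

I turned all three bolts clockwise to their felt stops in order (star, bar, crank), pressed each at about 15–18 N for at least half a second, and handed in the job at about 35 s with the bystanders unmoved; the verdict was not shown.

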